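Tighten the stiff guide-rail clamp screw with the long arm of the hex key

TASK

The guide rail on the bottling table has worked loose. Draw the L-shaped hex key out of its leaning holder, flip it so that its short arm goes fully down into the socket of the clamp screw, and use the long arm as the lever to turn the stiff screw clockwise (seen from above) until it comes up against its stop, then nip it up to about 1.8 newton metres, never more than 2.3. Leave the key seated in the screw, let go of it, and do not disturb the bottles and the tape roll.

Things in the scene. Friction and masses are not known exactly. Their poses are not given: they have to be found in the camera images.
- key: Dark steel L-shaped hex key, 14 mm across flats, about 0.34 kg. Origin at the bend, where both arms' centre lines meet. Long arm 190 mm along its -x (flats face +y, -y), short arm 60 mm along its -z (hexagon corners at +x, -x and every 60 deg; tip chamfered). Starts with the long arm in the holder, 30 deg off vertical, bend on top. Centre of mass on the long arm, 72 mm from the bend.
- key_tip (a point): End of the key's short arm, on its centre line, 60 mm from the bend; turns with the key.
- key_end (a point): End of the key's long arm, on its centre line, 190 mm from the bend; turns with the key. With the key home in the socket and let go, this end sags by about 7 degrees.
- holder: Fixed grey key holder: base plate 110 x 80 x 10 mm with a square tube that leans 30 degrees from vertical towards the holder's +x. Origin under the middle of the base plate. The key stands 45 mm deep in the tube with 1.2 mm play on each side, its long arm along the tube, its short arm pointing towards the holder's +x and down.
- holder_mouth (a point): Centre of the upper end of the holder's tube, 61 mm above the table; axes as the holder's. The tube is 26 mm wide outside.
- clamp: Fixed guide-rail clamp: foot 80 x 80 x 8 mm, aluminium block 46 x 46 mm up to 44 mm height with a washer on it, and a thin steel rail 360 mm long and 47 mm high along its y on its +x side (from y = -120 to +240 mm). Origin under the middle of the foot; the screw stands upright on its axis.
- socket (a point): Mouth centre of the hexagonal socket in the screw's head, 72 mm above the table. z up, the screw axis; x points to a corner of the hexagon (one every 60 deg) and turns with the screw. 20 mm deep, 15.2 mm across flats (key plays 0.6 mm sideways, about 4 deg either way in turn); head 28 mm wide, 24 mm high. With the key home the bend is 40 mm above the mouth.
- screw (a joint): Turning angle of the clamp screw in rad, growing clockwise seen from above. It starts between 0 and 0.3, needs about 0.9 N m to turn, and comes up against a solid stop at 0.70 (it gives up to 0.03 more under load).
- bottle_a: Bystander: empty brown glass swing-top bottle, 76 mm across, 266 mm high, origin under its middle. Leave it standing.
- bottle_b: Bystander: a second bottle of the same kind. Leave it standing.
- tape: Bystander: cardboard-coloured tape roll lying flat, 100 mm across, 48 mm high, origin under its middle. Leave it.
- seat (a joint): Elastic twist of the washer seat under the screw, in rad, same sense as the screw: 0.0067 rad per N m of torque on the screw, 0 when unloaded. Too small to see and close to the reading's noise; the pull on the key times its distance from the screw axis, plus any twist of the gripper, tells the torque better.
Things that resemble listed ones, but are neither listed nor needed, are in the scene too. There is more than one size of the key; the job needs the larger. What is shaped like the holder but green is not meant.

How it is judged:
By the outcome, as a careful person would: the job done as asked, in the order asked, and still so for the second after the job is handed in, with the robot touching nothing.
It also fails if it takes over 72 s, if anything falls off the work surface, if the arm or the gripper's body presses on something with over 40 N, if the wrist force passes 120 N, or if a joint passes its speed limit or range.

ROBOT

A 6-joint arm with a two-finger parallel gripper is mounted at the origin on the work surface. World frame = base frame: x ahead of the robot, y to its left, z up, the work surface at z = 0. Lengths are in m, angles in rad, forces in N, time in s.
With the tool pointing down it reaches from about 0.375 to 0.9 m from the base axis. Payload 3.1 kg.
Tool frame: the origin (TCP) lies midway between the tips of the shut fingers; the grasp point (between the pads) lies 19 mm behind it; y points along the fingers, x is the direction in which the jaws open and shut, and the axes are right-handed (so a half turn about y gives the same grasp; the last joint's range is limited). The gripper opens to 87 mm and grips with 3 to 60 N. Pads are 19 mm wide; open, the fingers measure 117 mm over their backs; the gripper's body (75 mm by 190 mm) begins 51 mm behind the grasp point.
Start: joints at [0.987, 0.527, 1.433, -0, 1.181, -0.178], TCP at [0.247, 0.574, 0.223] pointing down, gripper open.
Joint ranges: [-3.08, 3.08], [-0.75, 2.2], [0.22, 2.44], [-1.43, 4.57], [0, 2.65], [-2.85, 2.85]. Speed limits (rad/s): [2.79, 2.79, 3.14, 3.14, 3.14, 3.14].

INTERFACE

Orientations are given as a unit quaternion [x, y, z, w].
In Python, from rig import * gives the robot as it stands.
- The arm moves only by the tool jog_arm, never from a script. Its argument "series" is a list of rows, each a list of 7 numbers: the shift along the tool's x, y, z in mm, then the turn, a rotation vector about the tool's x, y, z in rad, then the gripper's target within -1 to 1 (shut at 1, half-way at 0, fully open at -1). A call has 1 to 20 rows; each row is the pose to reach, as a shift and turn from the pose commanded when the call began, along the tool's axes at that moment; what a row does not reach only later rows make up. A row lasts 1/8 s, in which the tool goes at most 62.5 mm and 10.7 degrees, less where a joint would pass 70% of its speed; a pose out of reach is approached as far as the arm can. A call with a gripper value outside its range is refused whole. The fingers move at their own pace and stop on an object; "grip_force" is the grip in N (left out, the last holds). Time passes only in rows, so rows that repeat a pose let the fingers close. It gives the time, the measured TCP pose, the force and the opening at its end, in the units of the state.
- get_obs(): the state, without advancing time (a new reading comes with each control period).
- camera(name): name is "scene" or "side" or "wrist"; returns a dict with "img" (384x512x3 uint8, red, green, blue), "depth" (384x512 float32, m along the optical axis (not along the pixel's ray), 0 where there is no reading), "camera_matrix" (3x3 intrinsics, pixels), "rvec" (rotation vector, rad) and "tvec" (3), from world to camera coordinates, as OpenCV has them. Camera axes: x right, y down, z forward; pixel columns grow to the right and rows downward; lengths in m; the calibration is good to about 2 mm. A picture is of the moment at which its call begins.
- hand_in(): hands the job in, once; it reports no verdict.
The state is a dict: "time": time; "q": joint angles; "joint_velocities": joint speeds; "joint_torque": joint torques, N m; "position": TCP position; "tool_rot": TCP orientation; "ft_force": force on the tool from outside, world axes, zero at the start; "moment": the same for the moment, N m; "grip_width": finger opening in m.
Only numpy, scipy, OpenCV 4.12 (cv2) and the standard library are available. Lean on these libraries where they do the work, as an engineer would, in place of code of your own. Each camera call takes 0.05 s, during which the arm holds its last target.

## Working session

There is one attempt and no reset: what is moved stays moved. The work goes in short steps, Python scripts to look and compute and a tool call to move; the robot and the scene stay as the last step left them, time stands still between calls to the robot, and variables do not carry over. Pictures are saved under pics/ and viewed, and the job is handed in when it is done.

Besides the shell and the picture viewer there is one more tool, called after "Call:" as name(argument=value, ...) on one line, values as JSON. jog_arm: Moves the arm, as the interface text tells. Its arguments: {"type":"object","properties":{"series":{"type":"array","items":{"type":"array","items":{"type":"number"}}},"grip_force":{"type":"number"}},"required":["series"]}

```bash
ls; mkdir -p pics
cat > h.py <<'E'
import numpy as np, cv2
from scipy.spatial.transform import Rotation as R
from rig import *
def snap(n,f):
    c=camera(n); np.savez('pics/'+f+'.npz',**c); cv2.imwrite('pics/'+f+'.png',cv2.resize(c['img'][:,:,::-1],(800,600),interpolation=cv2.INTER_CUBIC)); return c
def cloud(c):
    K=c['camera_matrix'];d=c['depth'];v,u=np.mgrid[0:d.shape[0],0:d.shape[1]]
    P=np.stack([(u-K[0,2])/K[0,0]*d,(v-K[1,2])/K[1,1]*d,d],-1)
    Rm=cv2.Rodrigues(np.asarray(c['rvec'],float))[0]
    W=(P-np.asarray(c['tvec']).reshape(3))@Rm
    W[d==0]=np.nan
    return W
def load(f): return dict(np.load('pics/'+f+'.npz'))
E
python3 - <<'E'
from h import *
for n in ['scene','side','wrist']: snap(n,n+'0')
o=get_obs(); print({k:np.round(v,3) for k,v in o.items()})
E
```

```text
pics
{'time': np.float64(0.15), 'q': array([ 0.987,  0.528,  1.434, -0.   ,  1.181, -0.179]), 'joint_velocities': array([ 0.001, -0.002, -0.005,  0.001, -0.001,  0.001]), 'joint_torque': array([  0.   , -44.043, -17.684,   0.063,   0.055,  -0.   ]), 'position': array([0.246, 0.574, 0.222]), 'tool_rot': array([ 0.591,  0.388, -0.39 , -0.59 ]), 'ft_force': array([-0.676, -0.467, -0.08 ]), 'moment': array([ 0.011, -0.017,  0.014]), 'grip_width': np.float64(0.087)}
```

View pics/scene0.png

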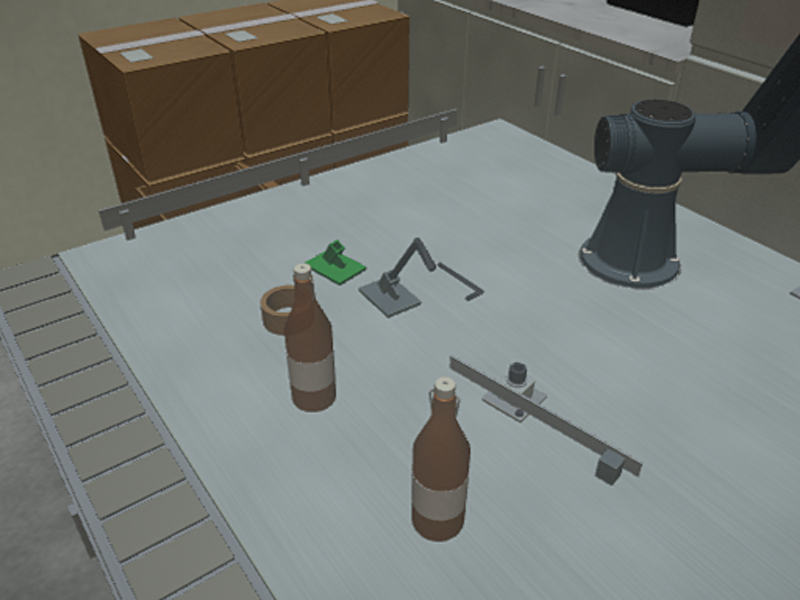

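View pics/side0.png

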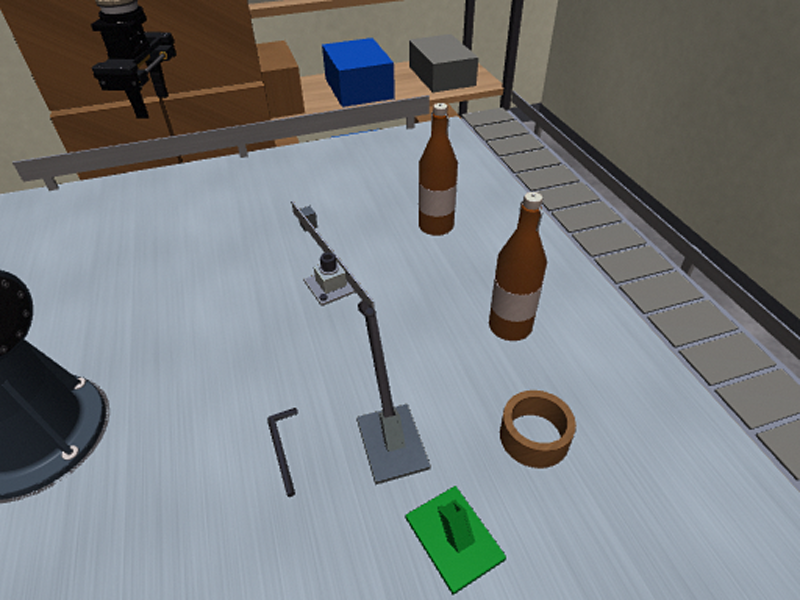

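View pics/wrist0.png

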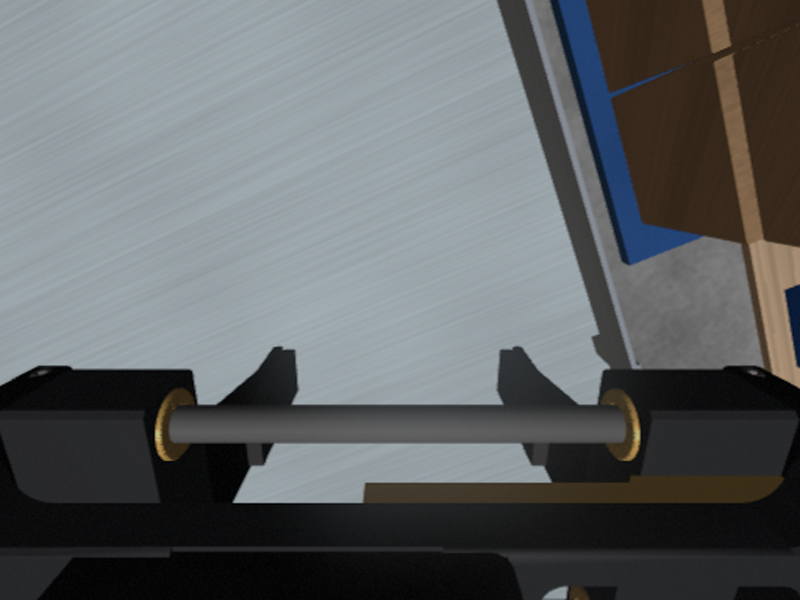

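The scene view shows the grey holder at (390,290) with the key's bend at (418,242), and the clamp screw head at (517,370). The small loose key is at (460,280) and the green decoy holder at (336,262). The side view has the bend at (367,307), the holder plate at (393,443) and the screw at (328,262).

Run:
```python
from h import *
np.set_printoptions(suppress=True,precision=4)
S=load('scene0');D=load('side0')
for n,c,pts in [('scene',S,{'bend':(418,242),'tip':(432,267),'plate':(400,305),'head':(517,370),'foot':(500,405),'railA':(452,360),'railB':(640,468),'botA':(312,400),'botB':(440,530),'tape':(270,320)}),('side',D,{'bend':(367,305),'mid':(380,360),'tube':(390,430),'head':(328,257),'railA':(293,205),'railB':(372,300),'tape':(505,440)})]:
    W=cloud(c)
    print(n, 'campos', (-cv2.Rodrigues(c['rvec'])[0].T@c['tvec'].reshape(3)))
    for k,(u,v) in pts.items():
        u=int(u/1.5625);v=int(v/1.5625); print(k,u,v,W[v,u],c['img'][v,u])
print(R.from_quat(get_obs()['tool_rot']).as_matrix())
# point clouds of interest, z in bands
for n,c in [('scene',S),('side',D)]:
    W=cloud(c)
    m=(W[...,2]>0.004)&(W[...,2]<0.35)&(W[...,0]>0.25)&(W[...,0]<1.1)&(abs(W[...,1])<0.5)
    print(n,m.sum())
    # components
    k,l,st,ce=cv2.connectedComponentsWithStats(m.astype(np.uint8))
    for i in range(1,k):
        if st[i,4]>30:
            P=W[l==i]; print(st[i],'min',P.min(0),'max',P.max(0))
```

```text
scene campos [1.1784 0.7746 0.8716]
bend 267 154 [ 0.5104 -0.0923  0.1872] [77 81 81]
tip 276 170 [ 0.5139 -0.0458  0.1607] [79 82 83]
plate 256 195 [ 0.5084 -0.1458  0.0108] [ 99 110 113]
head 330 236 [0.4951 0.1634 0.0618] [64 67 69]
foot 320 259 [0.536  0.1763 0.0126] [129 137 142]
railA 289 230 [0.5517 0.0659 0.0417] [81 83 80]
railB 409 299 [0.4771 0.411  0.04  ] [76 78 74]
botA 199 256 [0.7935 0.0002 0.0308] [83 71 61]
botB 281 339 [0.7779 0.3177 0.0303] [79 65 54]
tape 172 204 [ 0.751  -0.2275  0.0343] [82 72 61]
side campos [ 0.3927 -0.6053  0.7023]
bend 234 195 [ 0.5078 -0.0823  0.1791] [46 42 46]
mid 243 230 [ 0.5077 -0.142   0.1313] [49 45 47]
tube 249 275 [ 0.4998 -0.201   0.0516] [84 90 90]
head 209 164 [0.4998 0.1776 0.0645] [29 27 28]
railA 187 131 [0.4731 0.4023 0.0391] [44 41 39]
railB 238 192 [0.5507 0.0598 0.0445] [157 171 195]
tape 323 281 [ 0.6541 -0.2495  0.0219] [47 30 17]
[[ 0.3947 -0.0009 -0.9188]
 [ 0.9188 -0.0014  0.3947]
 [-0.0017 -1.      0.0003]]
scene 11724
[229 151  50  52 877] min [ 0.3228 -0.3419  0.0041] max [ 0.5499 -0.0443  0.1912]
[ 166  153   68  111 3265] min [ 0.4766 -0.4163  0.004 ] max [0.8128 0.01   0.2713]
[279 168  31  25 137] min [ 0.3362 -0.2299  0.004 ] max [ 0.3875 -0.0839  0.0147]
[ 286  227  126   84 2043] min [0.4381 0.0256 0.004 ] max [0.5552 0.4123 0.077 ]
[ 262  241   39  107 2975] min [0.5936 0.1035 0.0041] max [0.7967 0.3262 0.2715]
side 11050
[ 268   66   25   84 1574] min [0.7159 0.2418 0.0042] max [0.7924 0.2992 0.2661]
[ 313  123   37   95 2244] min [ 0.7323 -0.075   0.0041] max [ 0.8049 -0.0061  0.269 ]
[ 187  129   89  180 3085] min [ 0.4543 -0.2482  0.004 ] max [0.5513 0.4101 0.1904]
[ 320  250   49   49 1454] min [ 0.6535 -0.2979  0.0041] max [ 0.7534 -0.1975  0.0502]
[171 261  20  57 324] min [ 0.3399 -0.226   0.004 ] max [ 0.3848 -0.0902  0.0128]
[ 260  311   64   69 2333] min [ 0.4884 -0.4081  0.0041] max [ 0.5872 -0.2849  0.0679]
```

```bash
python3 - <<'E'
from h import *
for n,box in [('scene',(210,140,320,220)),('scene',(280,220,420,310)),('side',(160,170,300,310)),('side',(180,120,250,200))]:
    c=load(n+'0')['img'];a,b,d,e=box
    cv2.imwrite(f'pics/crop_{n}_{a}.png',cv2.resize(c[b:e,a:d,::-1],(800,int(800*(e-b)/(d-a)) if (e-b)/(d-a)<.75 else 600) if (e-b)/(d-a)<.75 else (int(600*(d-a)/(e-b)),600),interpolation=cv2.INTER_CUBIC))
E
ls pics
```

```text
crop_scene_210.png
crop_scene_280.png
crop_side_160.png
crop_side_180.png
scene0.npz
scene0.png
side0.npz
side0.png
wrist0.npz
wrist0.png
```

View pics/crop_scene_210.png

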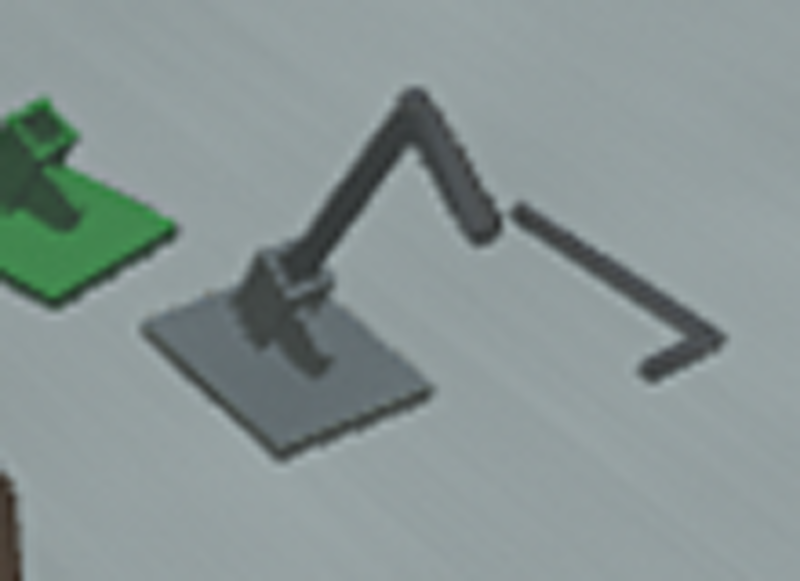

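View pics/crop_scene_280.png

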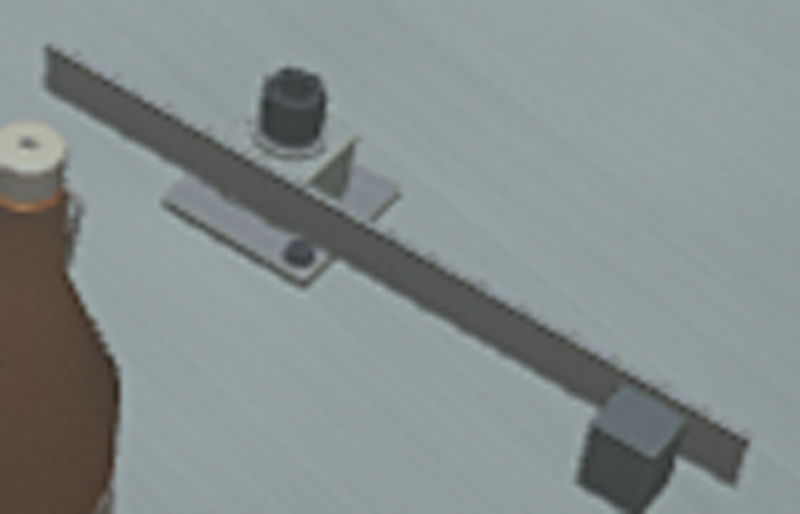

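Run:
```python
from h import *
np.set_printoptions(suppress=True,precision=4)
S=load('scene0');D=load('side0');Wr=load('wrist0')
Rc=cv2.Rodrigues(Wr['rvec'])[0]; cp=-Rc.T@Wr['tvec'].reshape(3)
o=get_obs();Rt=R.from_quat(o['tool_rot']).as_matrix()
print('cam in tool', Rt.T@(cp-o['position']), '\n', Rt.T@Rc.T, '\n',Wr['camera_matrix'])
for n,c in [('scene',S),('side',D)]:
    W=cloud(c).reshape(-1,3)
    g=c['img'].reshape(-1,3).astype(int)
    # key pts: near the line
    m=(W[:,2]>0.075)&(W[:,2]<0.2)&(W[:,0]>0.45)&(W[:,0]<0.56)&(W[:,1]>-0.25)&(W[:,1]<0.02)
    P=W[m]; print(n,len(P))
    a=np.array([0,.5,.87]); b=np.array([.507,-.087,.183])
    t=(P-b)@a
    L=P[(t<-0.015)]
    L=L[np.linalg.norm((L-b)-np.outer((L-b)@a,a),axis=1)<.02]
    mu=L.mean(0);d=np.linalg.svd(L-mu)[2][0];d*=np.sign(d[2]); print('long',len(L),mu,d,'at z=.1',mu+d*(.1-mu[2])/d[2], 'range',((L-mu)@d).min(),((L-mu)@d).max())
    s=P[(t>-0.05)&(P[:,1]>-0.075)]; print('short',len(s),s.mean(0),s.min(0),s.max(0))
    if len(s)>5:
        d=np.linalg.svd(s-s.mean(0))[2][0];print(d)
    print('top',P[P[:,2].argmax()])
    # tube
    # screw head top
    m=(W[:,2]>0.05)&(W[:,2]<0.085)&(abs(W[:,0]-.497)<.04)&(abs(W[:,1]-.17)<.04)
    P=W[m];print('head',len(P),P.min(0),P.max(0)); T=P[P[:,2]>.069];print('headtop',len(T),T.mean(0) if len(T) else '')
    # rail
    m=(W[:,2]>0.03)&(W[:,2]<0.053)&(W[:,0]>0.44)&(W[:,0]<.57)&(W[:,1]>0.03)&(W[:,1]<.43)
    P=W[m]; f=cv2.fitLine(P[:,:2].astype(np.float32),cv2.DIST_HUBER,0,.005,.005).ravel();print('rail',f,np.degrees(np.arctan2(-f[0],f[1])),P[P[:,1].argmin()],P[P[:,1].argmax()])
    # holder plate
    m=(W[:,2]>0.006)&(W[:,2]<0.014)&(abs(W[:,0]-.5)<.09)&(W[:,1]>-.27)&(W[:,1]<-.1)
    P=W[m]; print('plate',len(P),cv2.minAreaRect(P[:,:2].astype(np.float32)*1000))
```

```text
cam in tool [ 0.0006 -0.1613  0.0809] 
 [[ 1.      0.0003  0.0006]
 [-0.0005 -0.2944  0.9557]
 [ 0.0005 -0.9557 -0.2944]] 
 [[265.2994   0.     253.9756]
 [  0.     265.2994 192.363 ]
 [  0.       0.       1.    ]]
scene 242
long 102 [ 0.5131 -0.1312  0.126 ] [0.0189 0.5434 0.8393] at z=.1 [ 0.5125 -0.148   0.1   ] range -0.05999466699933062 0.054350130604519396
short 80 [ 0.5124 -0.0601  0.1633] [ 0.5025 -0.0749  0.1478] [ 0.5186 -0.0443  0.1797]
[-0.0104  0.7755 -0.6313]
top [ 0.5079 -0.0957  0.1912]
head 152 [0.4862 0.1473 0.0501] [0.535  0.2021 0.077 ]
headtop 59 [0.502  0.173  0.0726]
rail [ 0.203  -0.9792  0.5164  0.2258] -168.28769 [0.5516 0.0617 0.0387] [0.4779 0.4123 0.0488]
plate 414 ((511.3573913574219, -173.51980590820312), (112.62976837158203, 151.25607299804688), 37.56324768066406)
side 484
long 175 [ 0.5057 -0.1251  0.1507] [0.068  0.499  0.8639] at z=.1 [ 0.5017 -0.1544  0.1   ] range -0.07933612189656583 0.0318083540825494
short 22 [ 0.506  -0.0613  0.1612] [ 0.5015 -0.0727  0.1495] [ 0.515  -0.05    0.1723]
[ 0.034   0.7868 -0.6163]
top [ 0.5076 -0.1007  0.1904]
head 107 [0.4849 0.1518 0.0507] [0.514  0.1837 0.073 ]
headtop 38 [0.4992 0.1681 0.0709]
rail [ 0.1686 -0.9857  0.5243  0.1451] -170.29463 [0.5494 0.0569 0.0362] [0.4728 0.4064 0.0326]
plate 1204 ((504.9766845703125, -192.1534423828125), (111.56107330322266, 79.9889907836914), 88.18718719482422)
```

Socket estimated at (0.500, 0.170) from both views. I'll move over it with the tool's x axis along world X for a close wrist view.

Call:
jog_arm(series=[[-145,60,-200,0,0.58,0,-1],[-291,120,-402,0,1.164,0,-1],[-291,120,-402,0,1.164,0,-1],[-291,120,-402,0,1.164,0,-1],[-291,120,-402,0,1.164,0,-1],[-291,120,-402,0,1.164,0,-1],[-291,120,-402,0,1.164,0,-1],[-291,120,-402,0,1.164,0,-1],[-291,120,-402,0,1.164,0,-1],[-291,120,-402,0,1.164,0,-1],[-291,120,-402,0,1.164,0,-1],[-291,120,-402,0,1.164,0,-1]])

```text
time: 1.65
position: [0.5003, 0.1497, 0.1029]
tool_rot: [-0.707, -0.001, 0.001, 0.707]
ft_force: [0.9, 0.6, 0.4]
grip_width: 0.0873
```

Run:
```python
from h import *
np.set_printoptions(suppress=True,precision=4)
c=snap('wrist','w1')
o=get_obs(); print(o['time'],o['q'],o['position']);print(R.from_quat(o['tool_rot']).as_matrix())
cv2.imwrite('pics/w1c.png',cv2.resize(c['img'][130:260,170:340,::-1],(784,600),interpolation=cv2.INTER_CUBIC))
```

```text
1.7 [0.0762 0.5724 1.7962 0.0001 0.7727 0.0727] [0.5004 0.1496 0.1029]
[[ 1.      0.0002 -0.0034]
 [ 0.0034  0.0001  1.    ]
 [ 0.0002 -1.      0.0001]]
```

View pics/w1.png

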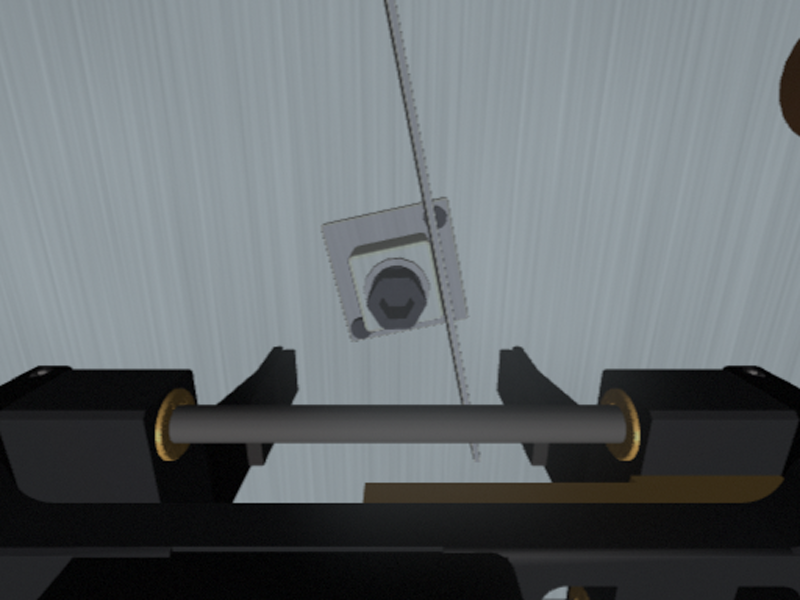

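View pics/w1c.png

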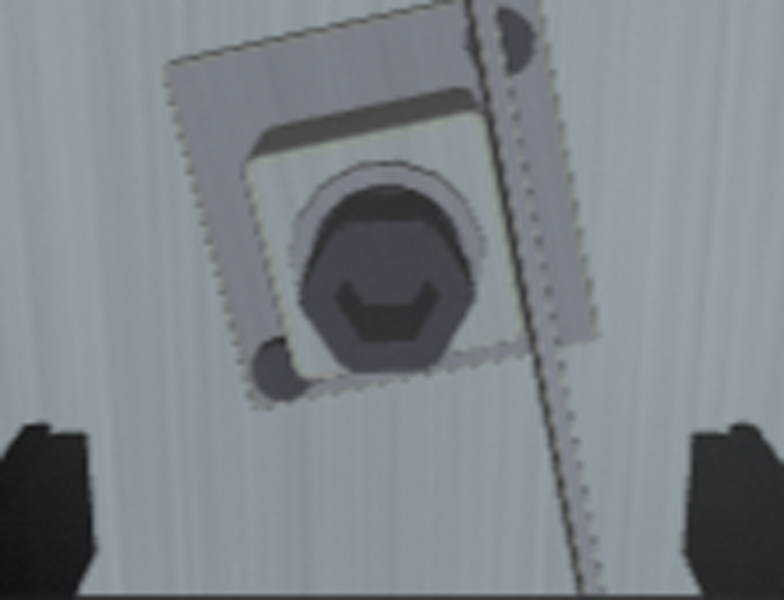

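The wrist view shows the clamp with the screw head at about (397,298) and a dark socket. I'll rectify it on the head plane to measure its angle.

```bash
cat >> h.py <<'E'
def rectify(c,cx,cy,z,half,s):
    # s px per mm ; image up=+Y, right=+X
    n=int(2*half*s); 
    g=np.arange(n)+.5
    X=cx+(g/s-half)/1000; Y=cy-(g/s-half)/1000
    XX,YY=np.meshgrid(X,Y); P=np.stack([XX,YY,np.full_like(XX,z)],-1).reshape(-1,3)
    uv=cv2.projectPoints(P,c['rvec'],c['tvec'],c['camera_matrix'],None)[0].reshape(n,n,2).astype(np.float32)
    return cv2.remap(c['img'],uv[...,0],uv[...,1],cv2.INTER_CUBIC)
E
python3 - <<'E'
from h import *
c=load('w1')
im=rectify(c,.5,.17,.072,20,15)[:,:,::-1].astype(float)
im=np.clip((im-35)*4,0,255).astype(np.uint8)
for k in range(0,600,75): cv2.line(im,(k,0),(k,6),(0,0,255),1); cv2.line(im,(0,k),(6,k),(0,0,255),1)
cv2.imwrite('pics/rect1.png',im)
W=cloud(c);m=(abs(W[...,0]-.5)<.02)&(abs(W[...,1]-.17)<.02)&(W[...,2]>.068);P=W[m];print(P.mean(0),P.min(0),P.max(0),len(P))
E
```

```text
[0.50034864 0.1764926  0.20148421] [0.48001161 0.15722294 0.06803553] [0.5199973  0.18420499 0.22366533] 14917
```

View pics/rect1.png

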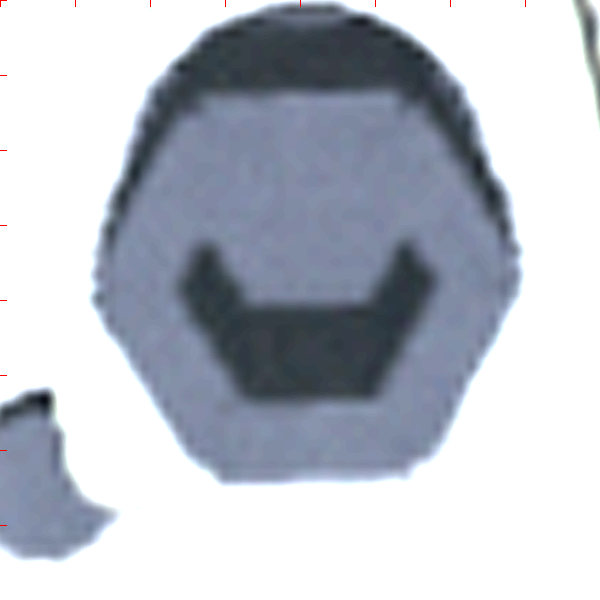

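Opening corners in the rectified picture are at (178,287), (437,283), (245,400) and (378,398). That puts the socket at (0.5005, 0.171) with a hex corner at about +1° azimuth. Now the pre-grasp behind the key.

```bash
cat >> h.py <<'E'
def row(pos,Rm,p0,R0):
    R0=np.asarray(R0)
    return np.round(np.r_[R0.T@(np.asarray(pos)-p0)*1000, R.from_matrix(R0.T@Rm).as_rotvec()*1],4)
def frame(y,x):
    y=np.array(y,float);y/=np.linalg.norm(y);x=np.array(x,float);x-=y*(x@y);x/=np.linalg.norm(x);return np.c_[x,y,np.cross(x,y)]
def cmd0():
    import json; d=json.load(open('cmd.json')); return np.array(d['p']),np.array(d['R'])
E
python3 - <<'E'
from h import *
np.set_printoptions(suppress=True,precision=4)
o=get_obs();p0=o['position'];R0=R.from_quat(o['tool_rot']).as_matrix()
t=np.radians(45);h=np.array([.031,.9995,0])
Rt=frame(np.sin(t)*h-np.cos(t)*np.array([0,0,1]),[.9995,-.031,0])
G=np.array([.5085,-.151,.1])
for p,Rm in [((.5,.1,.33),R0),((.507,-.25,.33),Rt),(G-.081*Rt[:,1],Rt),(G+.019*Rt[:,1],Rt)]: print(p,row(p,Rm,p0,R0))
E
```

```text
(0.5, 0.1, 0.33) [  -0.5742 -227.0616  -49.5279    0.        0.        0.    ]
(0.507, -0.25, 0.33) [   5.2185 -227.0949 -399.55      0.7852    0.0327   -0.0133]
[ 0.5067 -0.2082  0.1573] [   5.0529  -54.3671 -357.8139    0.7852    0.0327   -0.0133]
[ 0.5089 -0.1376  0.0866] [   7.4748   16.3518 -287.1528    0.7852    0.0327   -0.0133]
```

Call:
jog_arm(series=[[0,-60,-10,0,0,0,-1],[0,-120,-20,0,0,0,-1],[0,-180,-35,0,0,0,-1],[0,-227,-60,0.1,0,0,-1],[1,-227,-120,0.25,0.01,0,-1],[2,-227,-180,0.4,0.02,-0.01,-1],[3,-227,-240,0.55,0.03,-0.01,-1],[4,-227,-300,0.7,0.033,-0.013,-1],[5,-227,-360,0.785,0.033,-0.013,-1],[5,-227,-400,0.785,0.033,-0.013,-1],[5,-227,-400,0.785,0.033,-0.013,-1],[5,-180,-390,0.785,0.033,-0.013,-1],[5,-120,-374,0.785,0.033,-0.013,-1],[5,-70,-362,0.785,0.033,-0.013,-1],[5,-54,-358,0.785,0.033,-0.013,-1],[5,-54,-358,0.785,0.033,-0.013,-1]])

```text
time: 3.7
position: [0.5068, -0.2085, 0.157]
tool_rot: [-0.382, 0.007, -0.014, 0.924]
ft_force: [0.6, -0.5, 0.5]
grip_width: 0.0867
```

Run:
```python
from h import *
np.set_printoptions(suppress=True,precision=4)
c=snap('wrist','w2')
o=get_obs(); print(o['time'],o['q'],o['position'],o['ft_force'],o['moment']);print(R.from_quat(o['tool_rot']).as_matrix())
```

```text
3.75 [-0.8746  0.7569  1.4623  0.4902  1.5627 -1.012 ] [ 0.5074 -0.2097  0.1579] [-0.1513  0.2347 -0.4011] [-0.453   0.0765  0.0045]
[[ 0.9995  0.0237  0.0222]
 [-0.0325  0.7058  0.7077]
 [ 0.0011 -0.708   0.7062]]
```

View pics/w2.png

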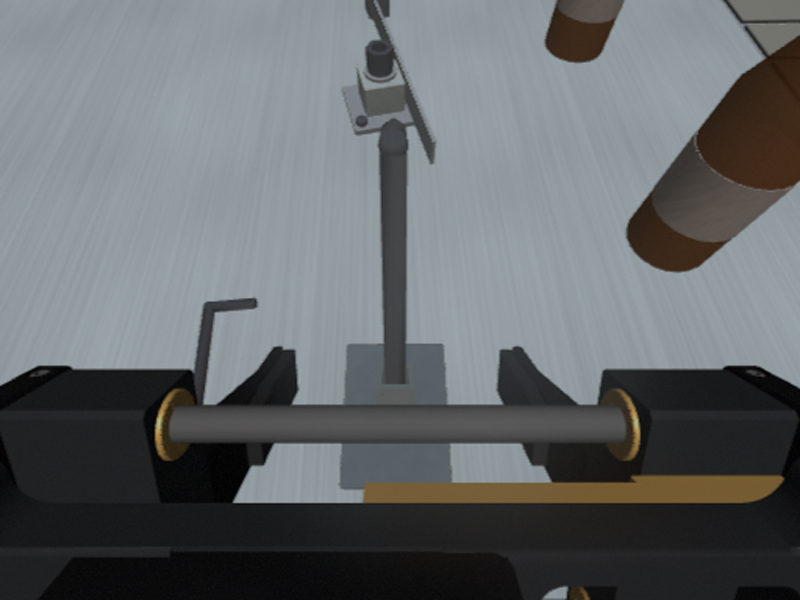

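The wrist view shows the key's long arm centred between the fingers, columns 380 to 407, with the bend at (393,135). I'll check the centre line against depth.

Run:
```python
from h import *
np.set_printoptions(suppress=True,precision=4)
c=load('w2');W=cloud(c).reshape(-1,3)
m=(W[:,2]>.07)&(W[:,2]<.175)&(abs(W[:,0]-.508)<.025)&(W[:,1]>-.19)&(W[:,1]<-.05)
# exclude gripper: image rows<225
P=W[m & (np.arange(len(W))//512<240)]
for z in np.arange(.085,.19,.02):
    q=P[abs(P[:,2]-z)<.01]
    if len(q): print(z,len(q),'x',q[:,0].min(),q[:,0].max(),'mid', (q[:,0].min()+q[:,0].max())/2,'y@z',np.median(q[:,1]-(q[:,2]-z)*.577))
B=W[(W[:,2]>.17)&(W[:,2]<.2)&(abs(W[:,0]-.508)<.02)&(abs(W[:,1]+.09)<.04)&(np.arange(len(W))//512<200)];print('bend',B.min(0),B.max(0),len(B))
```

```text
0.085 278 x 0.49939830302096216 0.5127014362090788 mid 0.5060498696150205 y@z -0.16861898901128103
0.10500000000000001 329 x 0.4998956170689846 0.513929633080864 mid 0.5069126250749243 y@z -0.15533881107005265
0.125 383 x 0.5001040503689925 0.5141110618033017 mid 0.5071075560861471 y@z -0.14206696245885636
0.14500000000000002 445 x 0.5005464440057179 0.5143086821884205 mid 0.5074275630970693 y@z -0.12884416695251644
0.16500000000000004 551 x 0.5009866586259271 0.5158974377001149 mid 0.508442048163021 y@z -0.11552144945939295
bend [ 0.5011 -0.1148  0.17  ] [ 0.5156 -0.0699  0.1894] 632
```

Call:
jog_arm(series=[[0,25,0,0,0,0,-1],[-1,50,0,0,0,0,-1],[-2,75,0,0,0,0,-1],[-2,100,0,0,0,0,-1],[-2,100,0,0,0,0,-1],[-2,100,0,0,0,0,1],[-2,100,0,0,0,0,1],[-2,100,0,0,0,0,1],[-2,100,0,0,0,0,1],[-2,100,0,0,0,0,1],[-2,100,0,0,0,0,1],[-2,100,0,0,0,0,1]], grip_force=55)

```text
time: 5.25
position: [0.5068, -0.139, 0.0858]
tool_rot: [-0.383, 0.007, -0.015, 0.924]
ft_force: [0.2, -0.3, -0.2]
grip_width: 0.0252
```

Run:
```python
from h import *
np.set_printoptions(suppress=True,precision=4)
c=snap('wrist','w3');c=snap('side','s3')
o=get_obs(); print(o['time'],o['q'],o['position'],o['ft_force'],o['moment'],o['grip_width']);print(R.from_quat(o['tool_rot']).as_matrix())
i=c['img'][150:320,150:330,::-1];cv2.imwrite('pics/s3c.png',cv2.resize(i,(635,600),interpolation=cv2.INTER_CUBIC))
```

```text
5.35 [-0.7996  0.8265  1.601   0.5481  1.3559 -1.066 ] [ 0.5068 -0.1391  0.0858] [-0.5255  0.6878 -0.4032] [-0.4634  0.0525  0.0383] 0.01699036935484596
[[ 0.9994  0.0232  0.0242]
 [-0.0335  0.7066  0.7069]
 [-0.0007 -0.7073  0.7069]]
```

View pics/w3.png

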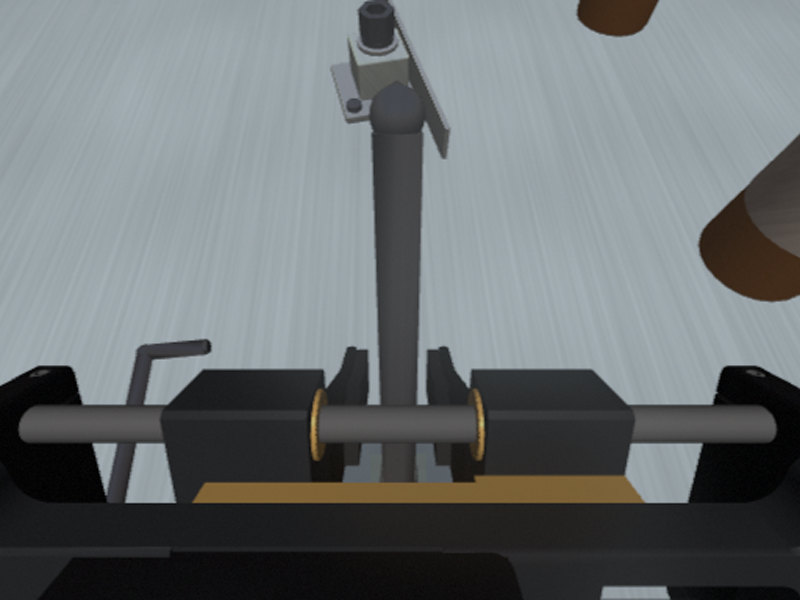

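View pics/s3c.png

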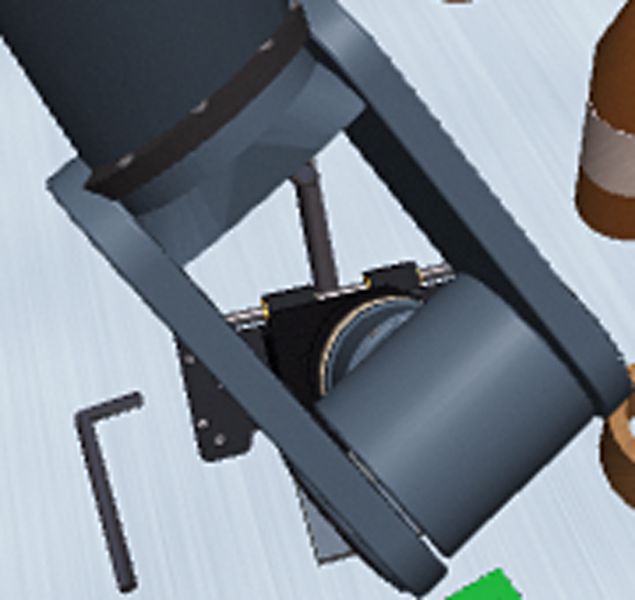

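Call:
jog_arm(series=[[0,0,0,0,0,0,1],[0,0,0,0,0,0,1],[0,0,0,0,0,0,1],[0,-1,5,0,0,0,1],[0,-2,10,0,0,0,1],[0,-3,15,0,0,0,1]])

```text
time: 6.1
position: [0.507, -0.1303, 0.0988]
tool_rot: [-0.383, 0.007, -0.015, 0.924]
ft_force: [-0.2, -0.1, -3.2]
grip_width: 0.0134
```

Run:
```python
from h import *
np.set_printoptions(suppress=True,precision=4)
c=snap('wrist','w4')
o=get_obs(); print(o['time'],o['q'],o['position'],o['ft_force'],o['moment'],o['grip_width']);print(R.from_quat(o['tool_rot']).as_matrix())
```

```text
6.15 [-0.7886  0.8006  1.6123  0.5533  1.3649 -1.0524] [ 0.5071 -0.1299  0.0994] [-0.3141 -0.0817 -3.3053] [-0.9455  0.0792  0.0407] 0.01340242271437085
[[ 0.9995  0.0229  0.0237]
 [-0.033   0.7068  0.7067]
 [-0.0005 -0.7071  0.7071]]
```

View pics/w4.png

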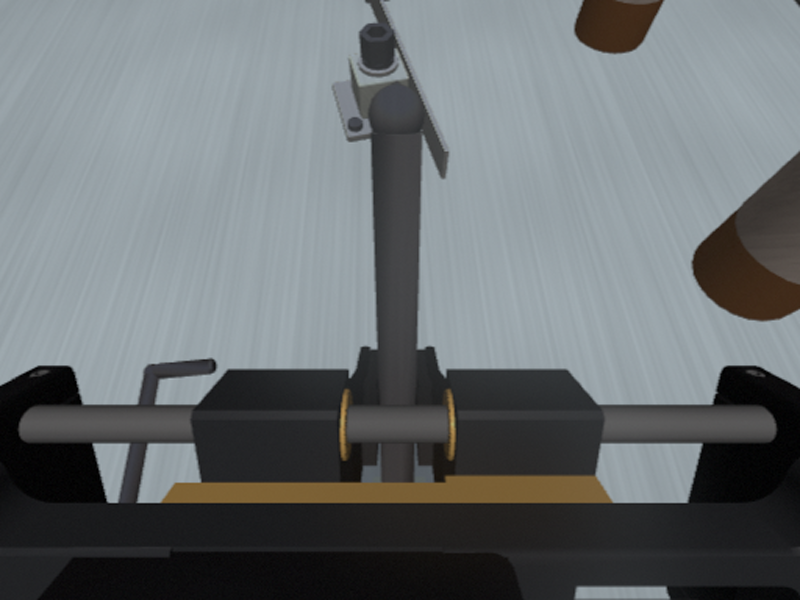

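The key is held: opening 13.4 mm, about 3.3 N of weight, and it sits the same in the hand. Drawing it out.

Call:
jog_arm(series=[[0,-2,8,0,0,0,1],[0,-4,18,0,0,0,1],[0,-6,28,0,0,0,1],[0,-8,38,0,0,0,1],[0,-13,53,0,0,0,1],[0,-25,75,0,0,0,1],[0,-55,105,0,0,0,1],[0,-90,135,0,0,0,1],[0,-110,150,0,0,0,1],[0,-110,150,0,0,0,1]])

```text
time: 7.4
position: [0.5086, -0.1025, 0.2843]
tool_rot: [-0.384, 0.005, -0.016, 0.923]
ft_force: [1.3, 0.5, -3.9]
grip_width: 0.0132
```

Run:
```python
from h import *
np.set_printoptions(suppress=True,precision=4)
c=snap('wrist','w5');snap('side','s5');snap('scene','c5')
o=get_obs(); print(o['time'],o['q'],o['position'],o['ft_force'],o['moment'],o['grip_width']);print(R.from_quat(o['tool_rot']).as_matrix())
Rt=R.from_quat(o['tool_rot']).as_matrix()
T=(cloud(c).reshape(-1,3)-o['position'])@Rt
idx=np.arange(len(T))
m=(abs(T[:,0])<.015)&(T[:,2]>.02)&(T[:,2]<.14)&(T[:,1]>-.15)&(T[:,1]<.03)&(idx//512<220)
P=T[m]
for z in np.arange(.03,.12,.01):
    q=P[abs(P[:,2]-z)<.005]
    if len(q)>3: print(round(z,3),len(q),'x',q[:,0].min(),q[:,0].max(),'y',np.median(q[:,1]),q[:,1].min())
```

```text
7.55 [-0.7535  0.5208  1.5467  0.5612  1.6458 -0.8445] [ 0.5074 -0.1016  0.2815] [ 0.9822  0.4021 -3.6158] [-1.0164  0.0837 -0.0221] 0.013483923859886665
[[ 0.9994  0.0216  0.0255]
 [-0.0334  0.7073  0.7061]
 [-0.0028 -0.7065  0.7077]]
0.03 339 x -0.005501443946905893 0.008121252628586689 y -0.03312140152713647 -0.035967765745273224
0.04 462 x -0.005890315638584899 0.007769019353832977 y -0.034967238061416224 -0.03874475812635464
0.05 521 x -0.006065525405903236 0.007995686830013395 y -0.036928331391823464 -0.040314361103929906
0.06 576 x -0.0060316793351489996 0.007828173802080252 y -0.03893294204598638 -0.04350181686892362
0.07 659 x -0.006159357751750177 0.007810876120572788 y -0.040806238900701695 -0.04447750479003271
0.08 744 x -0.0063078706735207254 0.007633917997595845 y -0.042805251670130995 -0.046892417967681316
0.09 835 x -0.006255311175785241 0.007743240501702574 y -0.04471277386958525 -0.04846236804938224
0.1 753 x -0.006943741010842997 0.007946328570471527 y -0.046076038324390896 -0.04930440508914078
0.11 10 x -0.0009772178767127094 0.0019208943506269158 y -0.03853581661819769 -0.041811962165584686
```

View pics/c5.png

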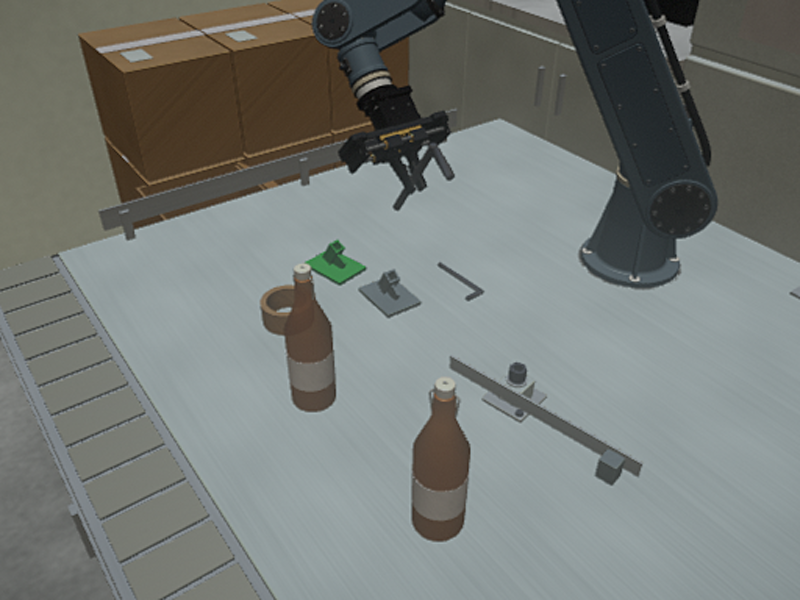

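View pics/w5.png

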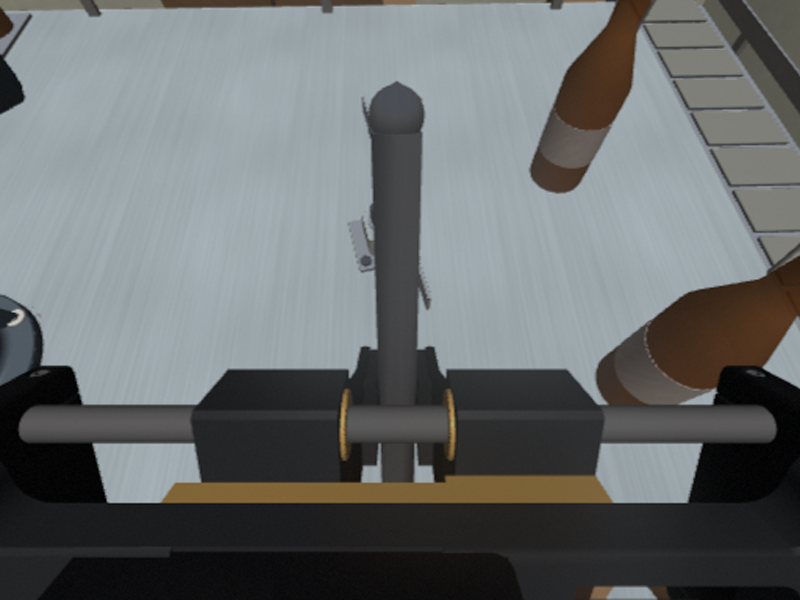

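The key is clear of the holder and sits in the hand unchanged; the scene view shows it at (410,180). Now fit the key in the tool frame and plan the flip to a hover over the socket.

Run:
```python
from h import *
from scipy.optimize import least_squares
np.set_printoptions(suppress=True,precision=4)
c=load('w5');o=get_obs();Rt=R.from_quat(o['tool_rot']).as_matrix()
T=(cloud(c).reshape(-1,3)-o['position'])@Rt
row_=np.arange(len(T))//512
m=(abs(T[:,0])<.02)&(T[:,2]>.085)&(T[:,2]<.2)&(T[:,1]>-.1)&(T[:,1]<.1)&(row_<86)
P=T[m];print(len(P),P.min(0),P.max(0))
u=np.array([0,-.19,.982]);v=np.array([0,.982,.19])
print('along u',(P@u).min(),(P@u).max(),'v',(P@v).min(),(P@v).max())
f=least_squares(lambda s:np.linalg.norm(P-s[:3],axis=1)-s[3],[0,-.04,.1,.008],loss='soft_l1',f_scale=.0005);print(f.x,np.sqrt(np.mean(f.fun**2)))
# top edge depth points
for r in range(50,90,3):
    q=T[(row_==r)&(abs(T[:,0])<.015)&(abs(T[:,1])<.15)&(T[:,2]<.25)]
    if len(q): i=q[:,0].argsort()[len(q)//2]; print(r,len(q),q[:,0].min(),q[:,0].max(),q[i])
```

```text
972 [-0.0069 -0.0493  0.0927] [0.0079 0.0114 0.1157]
along u 0.09943853645087918 0.11165111352535094 v -0.03007553174605832 0.03320499794506811
[ 0.0006 -0.04    0.0977  0.0077] 0.002054034030935591
53 5 -0.0003423229382826526 0.0017568414603256082 [ 0.0007 -0.0381  0.1061]
56 17 -0.0026261845943784745 0.004011125988701507 [ 0.0007 -0.0444  0.1038]
59 23 -0.00428839320053855 0.005687126561245457 [ 0.0011 -0.0463  0.1024]
62 30 -0.006197620530604218 0.0065303920932679406 [ 0.0007 -0.0471  0.1012]
65 33 -0.00594382569744709 0.007398775493245207 [ 0.0007 -0.0463  0.1002]
68 35 -0.006419187248733668 0.007946328570471527 [ 0.0007 -0.0472  0.099 ]
71 35 -0.006382180935771281 0.007797116467497522 [ 0.0007 -0.0476  0.0978]
74 35 -0.006940684468928531 0.00782317131696556 [ 0.0003 -0.0476  0.0967]
77 35 -0.006406498725936303 0.007871200841787869 [ 0.0007 -0.0482  0.0955]
80 33 -0.006001613223020873 0.007430889272482046 [ 0.0007 -0.0475  0.0945]
83 31 -0.005684861653300369 0.007161761768716526 [ 0.0007 -0.0457  0.0935]
86 33 -0.006105520816007211 0.007443388495328771 [ 0.0007 -0.0471  0.0923]
89 33 -0.005987546117165881 0.007480943745067667 [ 0.0007 -0.0458  0.0912]
```

```bash
cat >> h.py <<'E'
BT=np.array([.0007,-.040,.0977])      # bend in tool
XK=np.array([0,-.190,.982]);XK/=np.linalg.norm(XK)
ZK=np.array([0,-.982,-.190]);ZK/=np.linalg.norm(ZK)
KT=np.c_[XK,np.cross(ZK,XK),ZK]       # key axes in tool
def toolpose(bend,az,KT=None,BT_=None):
    K=globals()['KT'] if KT is None else KT; b=BT if BT_ is None else BT_
    a=np.radians(az); x=-np.array([np.cos(a),np.sin(a),0]); z=np.array([0,0,1.]); Rk=np.c_[x,np.cross(z,x),z]
    Rm=Rk@K.T; return np.asarray(bend)-Rm@b, Rm
E
python3 - <<'E'
from h import *
np.set_printoptions(suppress=True,precision=4)
o=get_obs();p0=o['position'];R0=R.from_quat(o['tool_rot']).as_matrix()
for z in (.262,.162):
    p,Rm=toolpose([.5005,.171,z],-58.5); print(p,'\n',Rm,'\n',row(p,Rm,p0,R0))
E
```

```text
[0.554  0.0824 0.2413] 
 [[ 0.8526  0.0993 -0.513 ]
 [ 0.5225 -0.162   0.8371]
 [ 0.     -0.9818 -0.19  ]] 
 [ 40.5217 159.5145 102.6275  -0.9494  -0.5806   0.1751]
[0.554  0.0824 0.1413] 
 [[ 0.8526  0.0993 -0.513 ]
 [ 0.5225 -0.162   0.8371]
 [ 0.     -0.9818 -0.19  ]] 
 [ 40.7983 230.1687  31.8609  -0.9494  -0.5806   0.1751]
```

Call:
jog_arm(series=[[3,12,8,-0.07,-0.04,0.013,1],[7,27,17,-0.16,-0.1,0.03,1],[10,40,26,-0.24,-0.145,0.044,1],[13.5,53,34,-0.316,-0.194,0.058,1],[17,66,43,-0.396,-0.242,0.073,1],[20,80,51,-0.475,-0.29,0.0875,1],[23.5,93,60,-0.554,-0.339,0.102,1],[27,106,68,-0.633,-0.387,0.117,1],[30.5,120,77,-0.712,-0.435,0.131,1],[33.5,133,85,-0.791,-0.484,0.146,1],[37,146,94,-0.87,-0.532,0.16,1],[40.5,159.5,102.6,-0.949,-0.581,0.175,1],[40.5,159.5,102.6,-0.949,-0.581,0.175,1],[40.5,159.5,102.6,-0.949,-0.581,0.175,1]])

```text
time: 9.3
position: [0.5537, 0.0815, 0.2407]
tool_rot: [0.742, 0.209, -0.173, -0.613]
ft_force: [1.2, -0.4, -4.4]
grip_width: 0.0136
```

Run:
```python
from h import *
np.set_printoptions(suppress=True,precision=4)
w=snap('wrist','w6');c=snap('scene','c6');s=snap('side','s6')
o=get_obs(); print(o['time'],o['q'],o['position'],o['ft_force'],o['moment'],o['grip_width']);print(R.from_quat(o['tool_rot']).as_matrix())
a=c['img'][120:290,240:410,::-1];b=s['img'][60:230,130:300,::-1]
cv2.imwrite('pics/cs6.png',np.hstack([cv2.resize(a,(400,400),interpolation=cv2.INTER_CUBIC),cv2.resize(b,(400,400),interpolation=cv2.INTER_CUBIC)]))
Rt=R.from_quat(o['tool_rot']).as_matrix()
T=(cloud(w).reshape(-1,3)-o['position'])@Rt
idx=np.arange(len(T))
P=T[(abs(T[:,0])<.015)&(T[:,2]>.02)&(T[:,2]<.14)&(T[:,1]>-.15)&(T[:,1]<.0)&(idx//512<220)]
for z in (.03,.06,.09):
    q=P[abs(P[:,2]-z)<.005]
    if len(q)>3: print(round(z,3),len(q),'x',(q[:,0].min()+q[:,0].max())/2,'y',np.median(q[:,1]))
```

```text
9.45 [ 0.0365  0.3966  1.6303 -0.1953  1.0277 -0.4174] [0.5547 0.0805 0.2418] [ 0.3694  0.3712 -3.8205] [ 0.0918  0.0609 -0.0157] 0.013108561500185465
[[ 0.8537  0.1001 -0.5111]
 [ 0.5208 -0.1626  0.838 ]
 [ 0.0007 -0.9816 -0.1909]]
0.03 325 x 0.00022099065020204142 y -0.030017967693133286
0.06 576 x -9.807938155197496e-05 y -0.035890654665640474
0.09 831 x -0.00010557039128233567 y -0.04183946740357586
```

View pics/cs6.png

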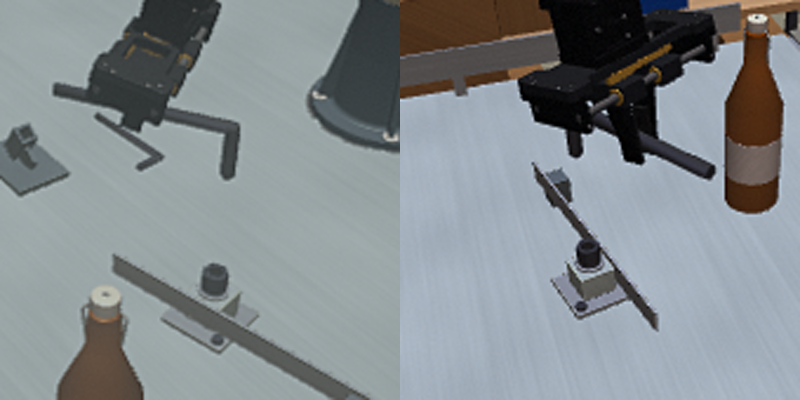

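View pics/w6.png

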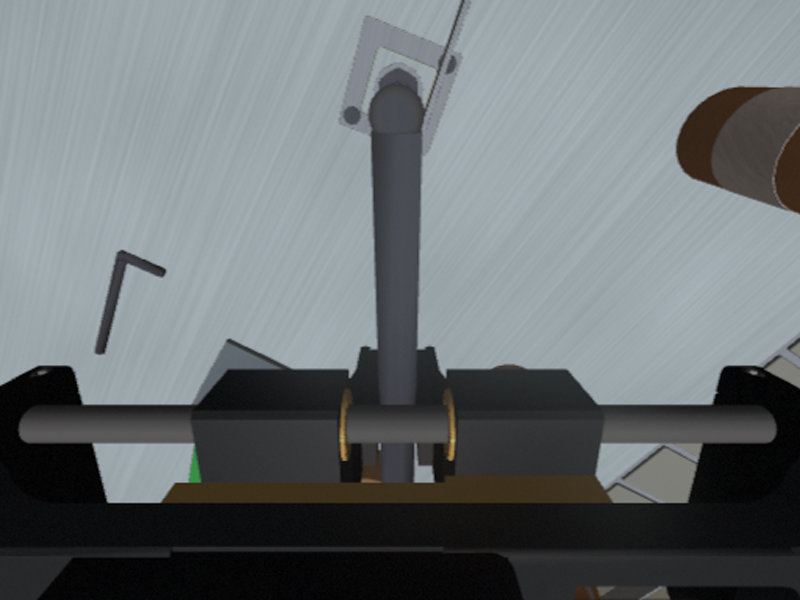

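The key hangs level with its short arm down; in the wrist view the bend at (397,110) is just before the screw head. I'll lower it close above the screw.

Run:
```python
from h import *
np.set_printoptions(suppress=True,precision=4)
o=get_obs();R0=R.from_quat(o['tool_rot']).as_matrix()
print(np.round(R0.T*1000,1))  # columns: world axes in tool, per metre
for f in ['w1','w2','w5','w6']:
    pass
```

```text
[[ 853.7  520.8    0.7]
 [ 100.1 -162.6 -981.6]
 [-511.1  838.  -190.9]]
```

Call:
jog_arm(series=[[0,20,4,0,0,0,1],[0,45,9,0,0,0,1],[0,70,13.5,0,0,0,1],[0,85,16.5,0,0,0,1],[0,93,18,0,0,0,1],[0,93,18,0,0,0,1],[0,93,18,0,0,0,1],[0,93,18,0,0,0,1]])

```text
time: 10.45
position: [0.5557, 0.0816, 0.1482]
tool_rot: [0.743, 0.211, -0.171, -0.612]
ft_force: [-0.7, 0.0, -4.5]
grip_width: 0.0129
```

Run:
```python
from h import *
np.set_printoptions(suppress=True,precision=4)
w=snap('wrist','w7');c=snap('scene','c7');s=snap('side','s7')
o=get_obs(); print(o['time'],o['q'],o['position'],o['ft_force'],o['moment'],o['grip_width']);print(R.from_quat(o['tool_rot']).as_matrix())
a=c['img'][180:280,280:380,::-1];b=s['img'][100:200,160:260,::-1]
cv2.imwrite('pics/cs7.png',np.hstack([cv2.resize(a,(400,400),interpolation=cv2.INTER_CUBIC),cv2.resize(b,(400,400),interpolation=cv2.INTER_CUBIC)]))
for n,C in (('scene',c),('side',s)):
    W=cloud(C).reshape(-1,3)
    for lab,z0,z1 in (('short',.108,.15),('head',.05,.07)):
        for lo in np.arange(z0,z1,.01):
            P=W[(W[:,2]>lo)&(W[:,2]<lo+.01)&(np.hypot(W[:,0]-.5,W[:,1]-.171)<.03)]
            if len(P): print(n,lab,round(lo,3),len(P),'x',P[:,0].min(),P[:,0].max(),'y',P[:,1].min(),P[:,1].max(),P.mean(0))
```

```text
10.6 [ 0.0386  0.5269  1.7233 -0.2326  0.8075 -0.3572] [0.5553 0.0816 0.1478] [ 0.4653  0.9202 -3.3267] [0.0326 0.056  0.0599] 0.01318901995099488
[[ 0.8525  0.1024 -0.5126]
 [ 0.5228 -0.1627  0.8368]
 [ 0.0023 -0.9813 -0.1922]]
scene short 0.108 14 x 0.4999678325553092 0.5112757609497737 y 0.16535582588755562 0.17824526325989193 [0.5062 0.1728 0.1142]
scene short 0.118 22 x 0.4979388140453481 0.5116153355145558 y 0.16354941778309973 0.17738909311712872 [0.5062 0.1731 0.1231]
scene short 0.128 18 x 0.49847352386659627 0.510428918655755 y 0.16720110999052154 0.17818131990557787 [0.5062 0.174  0.1331]
scene short 0.138 23 x 0.4974573694898092 0.5117625284293227 y 0.1642619892093432 0.17842636456867803 [0.5059 0.1732 0.1433]
scene short 0.148 21 x 0.4984420244059979 0.5114631430764249 y 0.1627205642953026 0.17856485035757821 [0.5064 0.1729 0.1531]
scene head 0.05 44 x 0.48867312566561566 0.5151195289972629 y 0.15780106250360418 0.18919413727030296 [0.5065 0.1772 0.0543]
scene head 0.06 47 x 0.49063790610489005 0.5158596891135179 y 0.1568418083751889 0.1860576661382637 [0.5044 0.1745 0.0655]
scene head 0.07 55 x 0.4864863103395447 0.5150415450743705 y 0.158649917142875 0.18603254438788583 [0.5014 0.1729 0.0727]
side short 0.108 17 x 0.49381611506869677 0.5079626987258838 y 0.15903680188623606 0.1666934507198167 [0.4995 0.1625 0.1134]
side short 0.118 4 x 0.49470715675791965 0.5047710215603278 y 0.15958099766299666 0.16365624720801059 [0.4996 0.1617 0.1207]
side head 0.05 29 x 0.4847569684017891 0.5142506448541545 y 0.15280048631699059 0.17005068568445192 [0.4961 0.1589 0.0549]
side head 0.06 47 x 0.48588075952841436 0.5123399427152507 y 0.15346628425724726 0.18300223904626675 [0.4993 0.1638 0.0656]
side head 0.07 32 x 0.4868662414010657 0.5131654091172356 y 0.15507012202293669 0.18245002287813447 [0.499  0.1682 0.0715]
```

View pics/cs7.png

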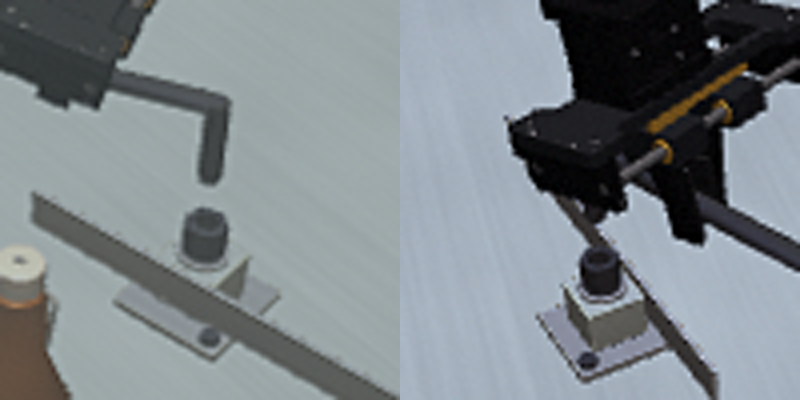

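```bash
cat > lat.py <<'E'
from h import *
import sys
def prof(C,z,x0=.5005,y0=.171,half=.024):
    cam=-cv2.Rodrigues(C['rvec'])[0].T@C['tvec'].reshape(3)
    v=np.array([x0,y0])-cam[:2];v/=np.linalg.norm(v);lat=np.array([v[1],-v[0]])
    l=np.arange(-half,half,.0002)
    P=np.c_[x0+l*lat[0],y0+l*lat[1],np.full_like(l,z)]
    uv=cv2.projectPoints(P,C['rvec'],C['tvec'],C['camera_matrix'],None)[0].reshape(-1,1,2).astype(np.float32)
    g=cv2.cvtColor(C['img'],cv2.COLOR_RGB2GRAY).astype(np.float32)
    return l*1000,cv2.remap(g,uv[...,0],uv[...,1],cv2.INTER_LINEAR).ravel(),lat
def edges(l,p):
    d=np.gradient(p,l); 
    from scipy.ndimage import gaussian_filter1d as gf
    d=gf(d,3); a=l[d.argmin()];b=l[d.argmax()];return a,b,d.min(),d.max()
if __name__=='__main__':
  for n,f in (('scene',sys.argv[1]),('side',sys.argv[2])):
    C=load(f)
    for z in eval(sys.argv[3]):
        l,p,lat=prof(C,z);e=edges(l,p);print(n,z,'edges %.1f %.1f mid %.2f w %.1f  (%.1f %.1f)'%(e[0],e[1],(e[0]+e[1])/2,e[1]-e[0],e[2],e[3]),np.round(lat,3))
E
python3 lat.py c7 s7 '[.054,.058,.062,.066,.11,.115,.12,.125,.13,.14,.15]'
```

```text
scene 0.054 edges -13.6 15.0 mid 0.70 w 28.6  (-18.2 19.5) [-0.665  0.747]
scene 0.058 edges -12.8 15.8 mid 1.50 w 28.6  (-22.2 27.3) [-0.665  0.747]
scene 0.062 edges -13.0 15.4 mid 1.20 w 28.4  (-23.1 29.5) [-0.665  0.747]
scene 0.066 edges -13.4 15.0 mid 0.80 w 28.4  (-23.2 38.2) [-0.665  0.747]
scene 0.11 edges -7.4 5.2 mid -1.10 w 12.6  (-21.1 25.2) [-0.665  0.747]
scene 0.115 edges -10.2 6.6 mid -1.80 w 16.8  (-23.9 23.2) [-0.665  0.747]
scene 0.12 edges -9.0 6.6 mid -1.20 w 15.6  (-21.8 27.8) [-0.665  0.747]
scene 0.125 edges -8.8 6.2 mid -1.30 w 15.0  (-22.9 33.4) [-0.665  0.747]
scene 0.13 edges -9.4 5.6 mid -1.90 w 15.0  (-23.5 40.0) [-0.665  0.747]
scene 0.14 edges -9.8 5.0 mid -2.40 w 14.8  (-24.7 21.7) [-0.665  0.747]
scene 0.15 edges -9.0 6.0 mid -1.50 w 15.0  (-23.7 37.1) [-0.665  0.747]
side 0.054 edges -16.0 21.0 mid 2.50 w 37.0  (-46.3 25.6) [ 0.991 -0.137]
side 0.058 edges -15.8 18.8 mid 1.50 w 34.6  (-58.5 20.6) [ 0.991 -0.137]
side 0.062 edges -15.4 16.4 mid 0.50 w 31.8  (-54.3 27.6) [ 0.991 -0.137]
side 0.066 edges -15.0 14.0 mid -0.50 w 29.0  (-36.8 35.1) [ 0.991 -0.137]
side 0.11 edges -18.0 23.4 mid 2.70 w 41.4  (-30.6 39.0) [ 0.991 -0.137]
side 0.115 edges -6.2 23.8 mid 8.80 w 30.0  (-37.1 58.4) [ 0.991 -0.137]
side 0.12 edges -8.2 23.8 mid 7.80 w 32.0  (-31.6 31.9) [ 0.991 -0.137]
side 0.125 edges -24.0 22.4 mid -0.80 w 46.4  (-29.6 53.2) [ 0.991 -0.137]
side 0.13 edges -24.0 22.4 mid -0.80 w 46.4  (-10.0 21.7) [ 0.991 -0.137]
side 0.14 edges -14.4 20.8 mid 3.20 w 35.2  (-0.6 23.2) [ 0.991 -0.137]
side 0.15 edges 23.8 19.4 mid 21.60 w -4.4  (-3.2 11.8) [ 0.991 -0.137]
```

Run:
```python
from h import *
b=load('s7')['img'][135:185,185:245,::-1]; a=load('c7')['img'][195:250,310:355,::-1]
f=lambda i:cv2.convertScaleAbs(cv2.resize(i,(395,550),interpolation=cv2.INTER_CUBIC),alpha=1.5)
cv2.imwrite('pics/z7.png',np.hstack([cv2.resize(a,(395,483),interpolation=cv2.INTER_CUBIC),cv2.convertScaleAbs(cv2.resize(b,(580,483),interpolation=cv2.INTER_CUBIC),alpha=1.6)[:,:400]]))
# predicted projection of axis in side
s=load('s7')
for z in (.072,.107,.112):
    print(z,cv2.projectPoints(np.array([[.5005,.171,z]]),s['rvec'],s['tvec'],s['camera_matrix'],None)[0].ravel())
```

```text
0.072 [209.4845824  163.28585295]
0.107 [208.11306885 153.44936739]
0.112 [207.91149722 152.00369704]
```

View pics/z7.png

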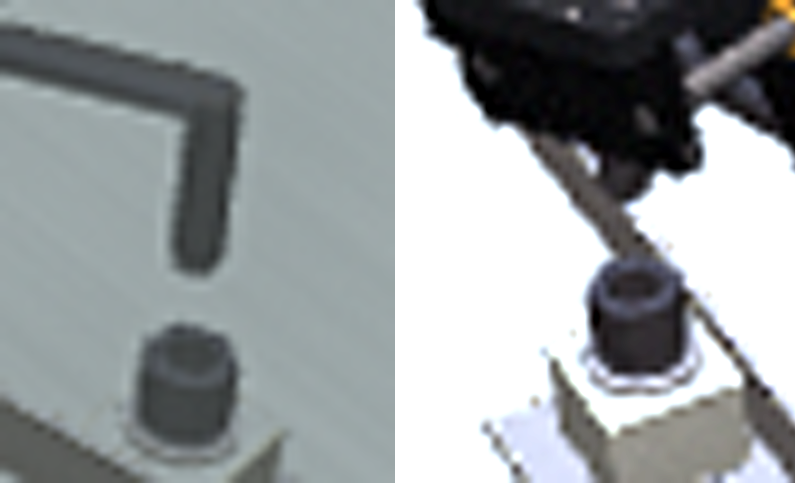

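Call:
jog_arm(series=[[1.5,8,3.5,0,0,0,1],[1.5,16,5.2,0,0,0,1],[1.5,24,6.8,0,0,0,1],[1.5,24,6.8,0,0,0,1],[1.5,24,6.8,0,0,0,1]])

```text
time: 11.22
position: [0.5554, 0.084, 0.1223]
tool_rot: [0.743, 0.21, -0.172, -0.612]
ft_force: [-0.2, -0.4, -3.2]
grip_width: 0.0138
```

```bash
python3 - <<'E'
from h import *
np.set_printoptions(suppress=True,precision=4)
c=snap('scene','c8');s=snap('side','s8')
o=get_obs(); print(o['time'],o['position'],o['ft_force'],o['moment'],o['grip_width'])
b=s['img'][135:185,185:245,::-1]; a=c['img'][195:250,310:355,::-1]
cv2.imwrite('pics/z8.png',np.hstack([cv2.resize(a,(395,483),interpolation=cv2.INTER_CUBIC),cv2.convertScaleAbs(cv2.resize(b,(580,483),interpolation=cv2.INTER_CUBIC),alpha=1.6)[:,:400]]))
E
python3 lat.py c8 s8 '[.058,.062,.066,.09,.095,.1,.105,.11,.115,.12,.125]'
```

```text
11.325 [0.5556 0.084  0.1227] [-0.2247 -0.8474 -2.3424] [ 0.0671  0.1291 -0.0122] 0.013288440683888406
scene 0.058 edges -13.0 15.8 mid 1.40 w 28.8  (-22.0 27.1) [-0.665  0.747]
scene 0.062 edges -13.0 15.4 mid 1.20 w 28.4  (-23.4 29.9) [-0.665  0.747]
scene 0.066 edges -13.4 15.0 mid 0.80 w 28.4  (-23.0 37.5) [-0.665  0.747]
scene 0.09 edges -7.8 7.6 mid -0.10 w 15.4  (-24.4 29.5) [-0.665  0.747]
scene 0.095 edges -8.0 7.0 mid -0.50 w 15.0  (-24.5 27.8) [-0.665  0.747]
scene 0.1 edges -7.2 8.6 mid 0.70 w 15.8  (-22.4 24.9) [-0.665  0.747]
scene 0.105 edges -7.0 8.2 mid 0.60 w 15.2  (-23.1 32.9) [-0.665  0.747]
scene 0.11 edges -7.4 7.8 mid 0.20 w 15.2  (-23.7 39.1) [-0.665  0.747]
scene 0.115 edges -7.8 7.4 mid -0.20 w 15.2  (-23.3 32.4) [-0.665  0.747]
scene 0.12 edges -7.8 7.0 mid -0.40 w 14.8  (-24.5 24.4) [-0.665  0.747]
scene 0.125 edges -7.0 8.6 mid 0.80 w 15.6  (-23.5 30.0) [-0.665  0.747]
side 0.058 edges -15.8 18.8 mid 1.50 w 34.6  (-57.7 20.9) [ 0.991 -0.137]
side 0.062 edges -15.4 16.4 mid 0.50 w 31.8  (-54.4 27.7) [ 0.991 -0.137]
side 0.066 edges -15.0 14.0 mid -0.50 w 29.0  (-36.6 35.3) [ 0.991 -0.137]
side 0.09 edges -9.2 23.8 mid 7.30 w 33.0  (-38.0 34.3) [ 0.991 -0.137]
side 0.095 edges -11.6 22.0 mid 5.20 w 33.6  (-25.5 53.0) [ 0.991 -0.137]
side 0.1 edges -21.2 22.4 mid 0.60 w 43.6  (-24.5 38.0) [ 0.991 -0.137]
side 0.105 edges -24.0 20.4 mid -1.80 w 44.4  (-9.6 8.4) [ 0.991 -0.137]
side 0.11 edges 23.8 20.6 mid 22.20 w -3.2  (-4.6 27.0) [ 0.991 -0.137]
side 0.115 edges 15.6 20.6 mid 18.10 w 5.0  (-1.9 8.8) [ 0.991 -0.137]
side 0.12 edges 13.8 19.2 mid 16.50 w 5.4  (-1.9 7.3) [ 0.991 -0.137]
side 0.125 edges 23.8 19.4 mid 21.60 w -4.4  (-3.0 9.0) [ 0.991 -0.137]
```

View pics/z8.png

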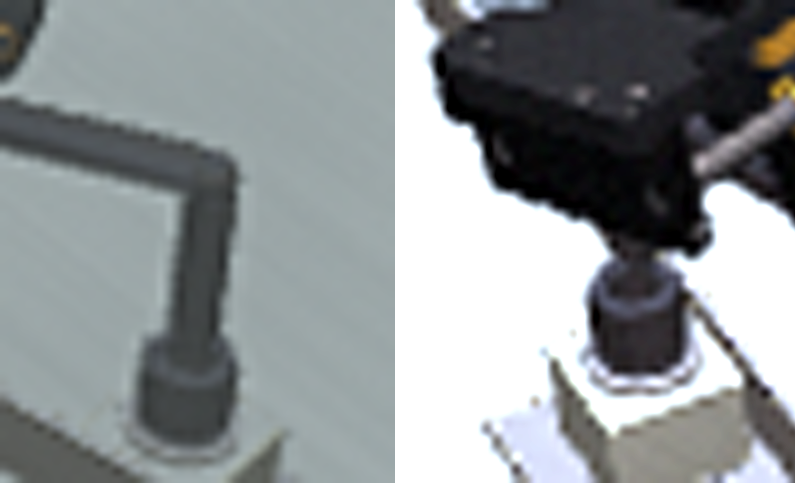

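Call:
jog_arm(series=[[0.9,0,0.7,0,0,0,1],[0.9,4,1.5,0,0,0,1],[0.9,8,2.3,0,0,0,1],[0.9,12.6,3.2,0,0,0,1],[0.9,12.6,3.2,0,0,0,1]])

```text
time: 11.95
position: [0.5565, 0.0848, 0.1099]
tool_rot: [0.743, 0.21, -0.172, -0.612]
ft_force: [0.7, -1.6, 1.6]
grip_width: 0.0134
```

Run:
```python
from h import *
np.set_printoptions(suppress=True,precision=4)
o=get_obs(); print(o['time'],o['position'],o['ft_force'],o['moment'],o['grip_width'])
```

```text
11.95 [0.5565 0.0848 0.1099] [ 0.7201 -1.6325  1.5846] [-0.0281  0.1627  0.0487] 0.01342893950600497
```

Call:
jog_arm(series=[[-0.2,1.5,-0.1,0,0,0,1],[-0.2,3,0.2,0,0,0,1],[-0.2,3,0.2,0,0,0,1]])

```text
time: 12.32
position: [0.5568, 0.0844, 0.1072]
tool_rot: [0.743, 0.211, -0.171, -0.612]
ft_force: [2.5, -4.2, 4.8]
grip_width: 0.0132
```

```bash
python3 - <<'E'
from h import *
np.set_printoptions(suppress=True,precision=4)
c=snap('scene','c9');s=snap('side','s9');w=snap('wrist','w9')
o=get_obs(); print(o['time'],o['position'],o['ft_force'],o['moment'],o['grip_width'])
b=s['img'][135:185,185:245,::-1]; a=c['img'][195:250,310:355,::-1]
cv2.imwrite('pics/z9.png',np.hstack([cv2.resize(a,(395,483),interpolation=cv2.INTER_CUBIC),cv2.convertScaleAbs(cv2.resize(b,(580,483),interpolation=cv2.INTER_CUBIC),alpha=1.6)[:,:400]]))
E
python3 lat.py c9 s9 '[.058,.062,.066,.09,.095,.1,.105,.11]' | grep scene
```

```text
12.475 [0.5569 0.0844 0.1071] [ 2.9492 -4.1666  5.2755] [-0.4711 -0.1474  0.0018] 0.01342909572674969
scene 0.058 edges -13.0 15.8 mid 1.40 w 28.8  (-22.1 27.3) [-0.665  0.747]
scene 0.062 edges -13.0 15.4 mid 1.20 w 28.4  (-23.2 30.3) [-0.665  0.747]
scene 0.066 edges -13.4 15.0 mid 0.80 w 28.4  (-23.1 36.9) [-0.665  0.747]
scene 0.09 edges -5.8 9.6 mid 1.90 w 15.4  (-22.8 25.7) [-0.665  0.747]
scene 0.095 edges -6.2 9.4 mid 1.60 w 15.6  (-23.3 32.1) [-0.665  0.747]
scene 0.1 edges -6.6 8.8 mid 1.10 w 15.4  (-23.1 31.9) [-0.665  0.747]
scene 0.105 edges -6.8 8.2 mid 0.70 w 15.0  (-22.8 37.9) [-0.665  0.747]
scene 0.11 edges -7.2 7.8 mid 0.30 w 15.0  (-23.2 39.9) [-0.665  0.747]
```

View pics/z9.png

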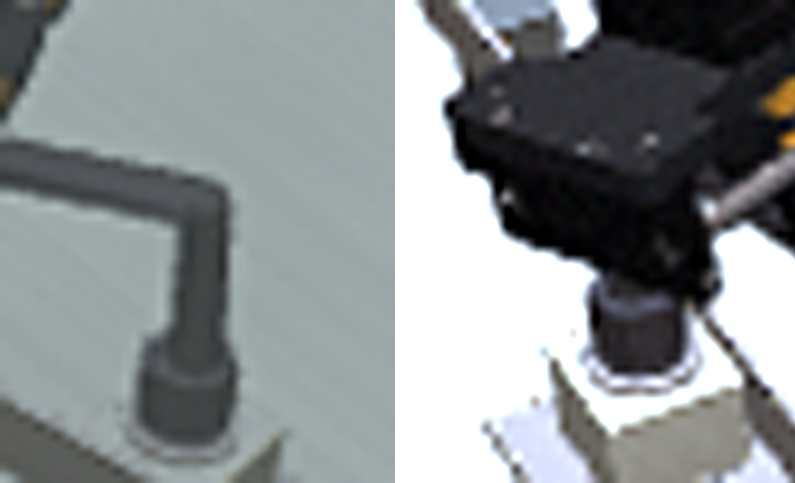

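View pics/w9.png

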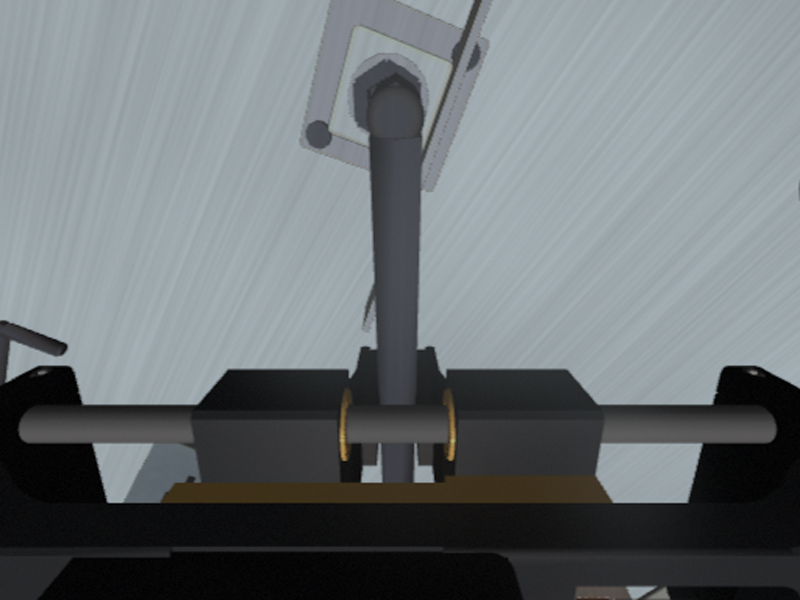

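```bash
cat > inhand.py <<'E'
from h import *
import sys
# constant cam->tool from first pictures
TC_R=np.array([[1,0,0],[0,-.2944,.9557],[0,-.9557,-.2944]]);TC_t=np.array([.0006,-.1613,.0809])
def inhand(f):
    c=load(f);K=c['camera_matrix'];d=c['depth'];v,u=np.mgrid[0:384,0:512]
    P=np.stack([(u-K[0,2])/K[0,0]*d,(v-K[1,2])/K[1,1]*d,d],-1)
    T=(P@TC_R.T+TC_t); T=T[(v<220)&(d>0)]
    T=T[(abs(T[:,0])<.012)&(T[:,2]>.025)&(T[:,2]<.09)&(T[:,1]>-.08)&(T[:,1]<-.01)]
    med=[(z,np.median(T[abs(T[:,2]-z)<.004][:,1]),np.median(T[abs(T[:,2]-z)<.004][:,0])) for z in np.arange(.03,.09,.01)]
    m=np.array(med);a=np.polyfit(m[:,0],m[:,1],1);b=np.polyfit(m[:,0],m[:,2],1)
    print(f,'pitch deg %.2f  y0 %.4f  yaw %.2f'%(np.degrees(np.arctan(a[0])),a[1]+.0062,np.degrees(np.arctan(b[0]))))
for f in sys.argv[1:]: inhand(f)
E
python3 inhand.py w4 w5 w6 w7 w9
```

```text
w4 pitch deg -11.30  y0 -0.0186  yaw -0.12
w5 pitch deg -11.20  y0 -0.0188  yaw 0.10
w6 pitch deg -11.24  y0 -0.0186  yaw -0.32
w7 pitch deg -11.12  y0 -0.0187  yaw 0.09
w9 pitch deg -14.28  y0 -0.0188  yaw -0.26
```

```bash
cat >> h.py <<'E'
def keyframe(pitch,y0=-.0187,s=.0999):
    a=np.radians(pitch); X=np.array([0,-np.sin(a),np.cos(a)]);Z=np.array([0,-np.cos(a),-np.sin(a)])
    return np.c_[X,np.cross(Z,X),Z], np.array([.0003,y0,0])+s*X
E
python3 - <<'E'
from h import *
np.set_printoptions(suppress=True,precision=4)
R7=np.array([[ 0.8525,0.1024,-0.5126],[0.5228,-0.1627,0.8368],[0.0023,-0.9813,-0.1922]])
for p,pitch,f in [((.5554,.0816,.148),11.2,7),((.5556,.084,.1227),11.2,8),((.5568,.0844,.1071),14.28,9)]:
    K,b=keyframe(pitch);bend=p+R7@b;tip=bend-.06*R7@K[:,2];print(f,'bend',bend,'tip',tip,'zk',R7@K[:,2])
o=get_obs();print(R.from_quat(o['tool_rot']).as_matrix())
# profiles of short-arm from c8/c9 in scene with model: fit tip from silhouettes
E
```

```text
7 bend [0.5015 0.17   0.1666] tip [0.5016 0.1701 0.1066] zk [-0.0009 -0.0029  0.9999]
8 bend [0.5017 0.1724 0.1413] tip [0.5018 0.1725 0.0813] zk [-0.0009 -0.0029  0.9999]
9 bend [0.503  0.1726 0.131 ] tip [0.5014 0.1755 0.0711] zk [ 0.0272 -0.0487  0.9984]
[[ 0.8524  0.1038 -0.5124]
 [ 0.5228 -0.1632  0.8367]
 [ 0.0033 -0.9811 -0.1934]]
```

Run:
```python
from h import *
np.set_printoptions(suppress=True,precision=4)
o=get_obs();R0=R.from_quat(o['tool_rot']).as_matrix();p0=o['position']
K,b=keyframe(14.28)
p,Rm=toolpose([.502,.1733,.139],-58.5,K,b);print(p0,p,row(p,Rm,p0,R0))
```

```text
[0.5569 0.0844 0.1071] [0.5564 0.084  0.1209] [ -0.5833 -13.4615  -2.7024  -0.0546  -0.0003   0.0033]
```

Call:
jog_arm(series=[[-0.4,-5,-1,0,0,0,1],[-0.6,-13.5,-2.7,-0.03,0,0.002,1],[-0.6,-13.5,-2.7,-0.055,0,0.003,1],[-0.6,-13.5,-2.7,-0.055,0,0.003,1],[-0.6,-13.5,-2.7,-0.055,0,0.003,1]])

```text
time: 13.1
position: [0.5542, 0.0847, 0.1195]
tool_rot: [0.759, 0.213, -0.168, -0.592]
ft_force: [0.0, -0.3, -3.3]
grip_width: 0.0133
```

```bash
cat > look.py <<'E'
from h import *
import sys,subprocess
np.set_printoptions(suppress=True,precision=4)
k=sys.argv[1]
c=snap('scene','c'+k);s=snap('side','s'+k);w=snap('wrist','w'+k)
ps=[get_obs() for _ in range(1)];o=ps[0]
print(o['time'],o['position'],o['ft_force'],o['moment'],o['grip_width']);print(R.from_quat(o['tool_rot']).as_matrix())
b=s['img'][135:185,185:245,::-1]; a=c['img'][195:250,310:355,::-1]
cv2.imwrite(f'pics/z{k}.png',np.hstack([cv2.resize(a,(395,483),interpolation=cv2.INTER_CUBIC),cv2.convertScaleAbs(cv2.resize(b,(580,483),interpolation=cv2.INTER_CUBIC),alpha=1.6)[:,:400]]))
E
python3 look.py 10; python3 inhand.py w10; python3 lat.py c10 s10 '[.058,.062,.066,.085,.09,.095,.1,.105,.11,.115,.12]' | grep scene
```

```text
13.25 [0.555  0.0843 0.1199] [-0.1681 -0.4418 -3.3837] [ 0.108   0.1118 -0.0084] 0.01352789830572069
[[ 0.8531  0.126  -0.5062]
 [ 0.5217 -0.2098  0.8269]
 [-0.002  -0.9696 -0.2447]]
w10 pitch deg -12.14  y0 -0.0188  yaw -0.31
scene 0.058 edges -13.0 15.8 mid 1.40 w 28.8  (-21.6 27.7) [-0.665  0.747]
scene 0.062 edges -13.0 15.4 mid 1.20 w 28.4  (-23.6 30.1) [-0.665  0.747]
scene 0.066 edges -13.4 15.0 mid 0.80 w 28.4  (-23.2 38.6) [-0.665  0.747]
scene 0.085 edges -7.4 8.0 mid 0.30 w 15.4  (-25.3 24.8) [-0.665  0.747]
scene 0.09 edges -7.4 8.0 mid 0.30 w 15.4  (-23.9 23.8) [-0.665  0.747]
scene 0.095 edges -6.2 9.4 mid 1.60 w 15.6  (-22.8 32.2) [-0.665  0.747]
scene 0.1 edges -6.4 9.0 mid 1.30 w 15.4  (-23.1 36.6) [-0.665  0.747]
scene 0.105 edges -6.6 8.4 mid 0.90 w 15.0  (-24.4 28.2) [-0.665  0.747]
scene 0.11 edges -7.0 10.0 mid 1.50 w 17.0  (-24.6 23.9) [-0.665  0.747]
scene 0.115 edges -5.6 9.6 mid 2.00 w 15.2  (-23.1 31.6) [-0.665  0.747]
scene 0.12 edges -5.8 9.2 mid 1.70 w 15.0  (-24.1 36.3) [-0.665  0.747]
```

View pics/z10.png

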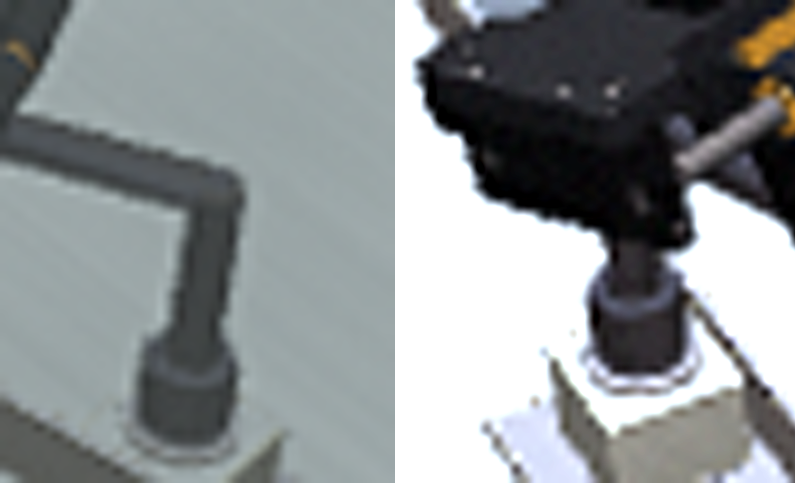

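Run:
```python
from h import *
np.set_printoptions(suppress=True,precision=4)
Rm=np.array([[ 0.8531,0.126,-0.5062],[0.5217,-0.2098,0.8269],[-0.002,-0.9696,-0.2447]]);p=np.array([.5548,.0844,.1197])
K,b=keyframe(12.14);bend=p+Rm@b;tip=bend-.06*Rm@K[:,2];print(bend,tip)
t=tip+[-.00045,.0004,0]
o=get_obs();R0=R.from_quat(o['tool_rot']).as_matrix()
for z in (.078,.068):
    pp,R1=toolpose([t[0],t[1],z+.06],-58.5,K,b);print(pp,row(pp,R1,p,R0))
```

```text
[0.5006 0.1736 0.1343] [0.5016 0.1718 0.0743]
[0.5552 0.0835 0.1197] [-0.1659  0.22   -0.9446  0.0354 -0.0005 -0.0022]
[0.5552 0.0835 0.1097] [-0.1456  9.9159  1.5029  0.0354 -0.0005 -0.0022]
```

Call:
jog_arm(series=[[-0.2,0.2,-0.9,0.0354,0,-0.002,1],[-0.2,0.2,-0.9,0.0354,0,-0.002,1],[-0.2,4,0,0.0354,0,-0.002,1],[-0.2,7,0.8,0.0354,0,-0.002,1],[-0.2,10,1.5,0.0354,0,-0.002,1],[-0.2,10,1.5,0.0354,0,-0.002,1]])

```text
time: 14.0
position: [0.5551, 0.0834, 0.1099]
tool_rot: [0.749, 0.211, -0.171, -0.605]
ft_force: [-1.0, -0.3, -3.3]
grip_width: 0.0131
```

```bash
python3 look.py 11; python3 inhand.py w11; python3 lat.py c11 s11 '[.058,.062,.066,.085,.09,.095,.1,.105,.11,.115,.12]' | grep scene
```

```text
14.15 [0.5551 0.0834 0.11  ] [-0.9056  0.4097 -3.1991] [0.09   0.2673 0.0286] 0.013282934604697028
[[ 0.8527  0.1097 -0.5108]
 [ 0.5224 -0.1797  0.8335]
 [-0.0003 -0.9776 -0.2105]]
w11 pitch deg -12.50  y0 -0.0186  yaw -0.11
scene 0.058 edges -13.0 15.8 mid 1.40 w 28.8  (-21.7 27.3) [-0.665  0.747]
scene 0.062 edges -13.0 15.4 mid 1.20 w 28.4  (-23.6 29.5) [-0.665  0.747]
scene 0.066 edges -13.4 15.0 mid 0.80 w 28.4  (-23.4 37.6) [-0.665  0.747]
scene 0.085 edges -7.4 7.8 mid 0.20 w 15.2  (-23.6 33.1) [-0.665  0.747]
scene 0.09 edges -7.6 7.6 mid -0.00 w 15.2  (-24.6 29.7) [-0.665  0.747]
scene 0.095 edges -6.2 8.4 mid 1.10 w 14.6  (-23.3 20.5) [-0.665  0.747]
scene 0.1 edges -7.0 8.8 mid 0.90 w 15.8  (-22.5 25.5) [-0.665  0.747]
scene 0.105 edges -7.0 8.2 mid 0.60 w 15.2  (-22.9 32.0) [-0.665  0.747]
scene 0.11 edges -7.2 7.8 mid 0.30 w 15.0  (-24.0 38.9) [-0.665  0.747]
scene 0.115 edges -7.8 7.4 mid -0.20 w 15.2  (-23.7 32.3) [-0.665  0.747]
scene 0.12 edges -7.6 7.0 mid -0.30 w 14.6  (-20.3 24.0) [-0.665  0.747]
```

View pics/z11.png

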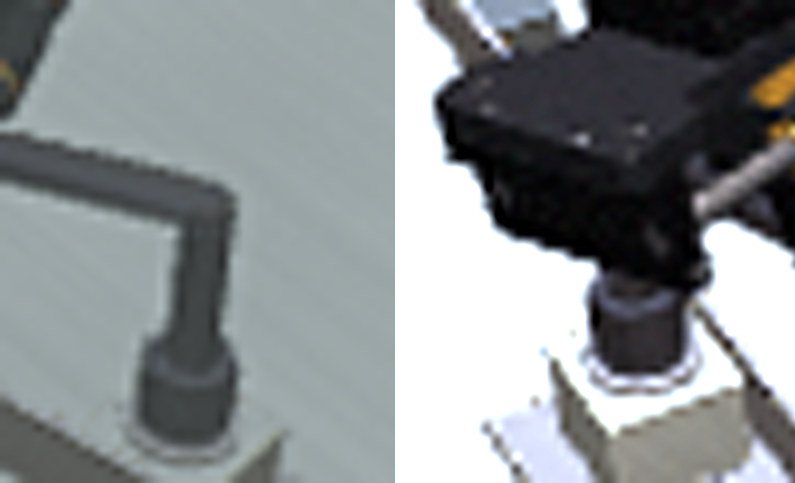

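Call:
jog_arm(series=[[0,2,0.4,0,0,0,1],[0,4,0.9,0,0,0,1],[0,4,0.9,0,0,0,1]])

```text
time: 14.52
position: [0.555, 0.0834, 0.1057]
tool_rot: [0.749, 0.211, -0.171, -0.605]
ft_force: [-0.7, -0.9, -3.1]
grip_width: 0.0133
```

```bash
python3 look.py 12; python3 inhand.py w12; python3 lat.py c12 s12 '[.058,.062,.066,.085,.09,.095,.1,.105,.11,.115]' | grep scene
```

```text
14.675 [0.555  0.0835 0.1058] [-1.1731 -0.1269 -3.6027] [-0.0363  0.3828  0.093 ] 0.013007030001545036
[[ 0.8527  0.1095 -0.5108]
 [ 0.5224 -0.1796  0.8336]
 [-0.0005 -0.9776 -0.2104]]
w12 pitch deg -12.38  y0 -0.0187  yaw -0.50
scene 0.058 edges -13.0 15.8 mid 1.40 w 28.8  (-21.6 27.7) [-0.665  0.747]
scene 0.062 edges -13.0 15.4 mid 1.20 w 28.4  (-23.2 29.9) [-0.665  0.747]
scene 0.066 edges -13.4 15.0 mid 0.80 w 28.4  (-22.8 37.6) [-0.665  0.747]
scene 0.085 edges -7.4 7.8 mid 0.20 w 15.2  (-23.5 33.7) [-0.665  0.747]
scene 0.09 edges -7.6 7.6 mid -0.00 w 15.2  (-24.1 29.4) [-0.665  0.747]
scene 0.095 edges -6.2 7.6 mid 0.70 w 13.8  (-23.7 20.8) [-0.665  0.747]
scene 0.1 edges -6.8 8.8 mid 1.00 w 15.6  (-23.6 31.1) [-0.665  0.747]
scene 0.105 edges -7.0 8.2 mid 0.60 w 15.2  (-23.0 32.4) [-0.665  0.747]
scene 0.11 edges -7.2 7.8 mid 0.30 w 15.0  (-23.8 36.6) [-0.665  0.747]
scene 0.115 edges -7.8 7.4 mid -0.20 w 15.2  (-24.9 28.1) [-0.665  0.747]
```

It's entering with no vertical load and unchanged pitch. Continue down in steps.

Call:
jog_arm(series=[[-0.2,2,0.5,0,0,0,1],[-0.2,4,1,0,0,0,1],[-0.2,6,1.4,0,0,0,1],[-0.2,6,1.4,0,0,0,1]])

```text
time: 15.18
position: [0.5551, 0.0834, 0.0997]
tool_rot: [0.749, 0.211, -0.17, -0.605]
ft_force: [-1.5, -0.5, -3.5]
grip_width: 0.0134
```

```bash
python3 look.py 13; python3 inhand.py w13
```

```text
15.325 [0.5551 0.0835 0.0998] [-1.4511 -0.186  -3.007 ] [-0.0646  0.4424  0.0896] 0.013206994896837895
[[ 0.8527  0.1102 -0.5106]
 [ 0.5223 -0.1796  0.8336]
 [ 0.0002 -0.9776 -0.2107]]
w13 pitch deg -12.38  y0 -0.0187  yaw -0.50
```

Call:
jog_arm(series=[[-0.3,2,0.5,0,0,0,1],[-0.3,4,0.9,0,0,0,1],[-0.3,5.5,1.3,0,0,0,1],[-0.3,5.5,1.3,0,0,0,1]])

```text
time: 15.82
position: [0.555, 0.0834, 0.0941]
tool_rot: [0.749, 0.211, -0.17, -0.605]
ft_force: [-1.9, -0.2, -3.6]
grip_width: 0.0133
```

```bash
python3 look.py 14; python3 inhand.py w14
```

```text
15.975 [0.555  0.0834 0.0942] [-1.6547 -1.077  -2.7139] [0.0255 0.3862 0.0753] 0.013434255521948565
[[ 0.8527  0.1106 -0.5106]
 [ 0.5224 -0.1796  0.8336]
 [ 0.0005 -0.9775 -0.2109]]
w14 pitch deg -12.39  y0 -0.0187  yaw -0.61
```

View pics/z14.png

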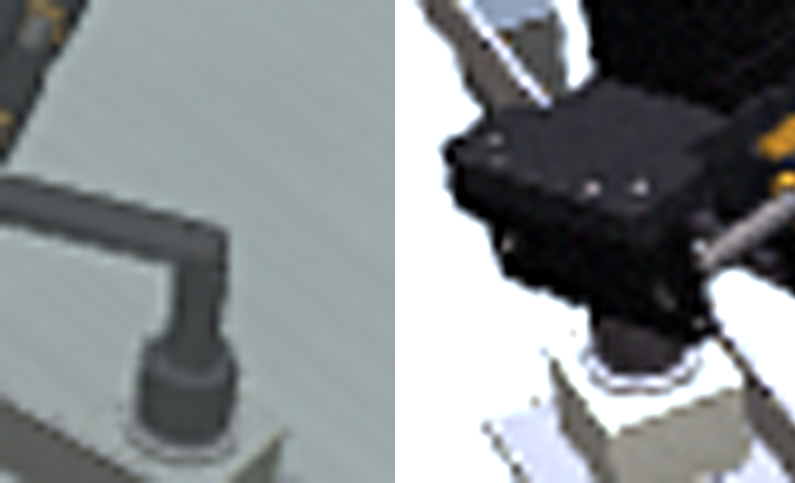

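Call:
jog_arm(series=[[-0.3,1,0.2,0,0,0,1],[-0.3,2,0.4,0,0,0,1],[-0.3,2,0.4,0,0,0,1]])

```text
time: 16.35
position: [0.555, 0.0832, 0.0923]
tool_rot: [0.749, 0.211, -0.17, -0.605]
ft_force: [-0.9, -0.7, -2.6]
grip_width: 0.0133
```

```bash
python3 look.py 15; python3 inhand.py w15
```

```text
16.5 [0.555  0.0832 0.0924] [-1.5792  0.5884 -3.3073] [-0.0232  0.3261  0.1289] 0.013531136491087477
[[ 0.8527  0.111  -0.5105]
 [ 0.5224 -0.1796  0.8336]
 [ 0.0008 -0.9775 -0.2112]]
w15 pitch deg -12.49  y0 -0.0188  yaw -0.53
```

Call:
jog_arm(series=[[-0.2,1,0.2,0,0,0,1],[-0.2,2,0.4,0,0,0,1],[-0.2,2,0.4,0,0,0,1]])

```text
time: 16.88
position: [0.5555, 0.0827, 0.0908]
tool_rot: [0.749, 0.212, -0.17, -0.604]
ft_force: [-0.2, -3.1, 1.6]
grip_width: 0.0133
```

```bash
python3 look.py 16; python3 inhand.py w16
```

```text
17.025 [0.5554 0.0828 0.0907] [ 0.0035 -3.703   2.3138] [-0.4249  0.1868  0.0927] 0.013166489900383695
[[ 0.8525  0.1123 -0.5105]
 [ 0.5227 -0.18    0.8333]
 [ 0.0017 -0.9772 -0.2121]]
w16 pitch deg -13.57  y0 -0.0187  yaw -0.83
```

Bottomed: net vertical contact is about 5.5 N and the tip is about 20 mm below the mouth. Comparing contact loads puts the moment reference about 0.16–0.2 m behind the TCP. Now plan the turn about the socket axis.

```bash
cat > turn.py <<'E'
from h import *
import sys
np.set_printoptions(suppress=True,precision=4)
def axis(): 
    p=np.array([.5551,.0833,.0923]);Rm=np.array([[.8527,.1108,-.5105],[.5224,-.1796,.8336],[.0006,-.9775,-.2111]]);K,b=keyframe(12.45);bend=p+Rm@b;tip=bend-.06*Rm@K[:,2]; return bend,tip
A=np.array([*(axis()[1][:2]),0])
def rows(degs,dz,o):
    R0=R.from_quat(o['tool_rot']).as_matrix();p0=o['position']
    for d in degs:
        Q=R.from_euler('z',-d,degrees=True).as_matrix()
        p=A+Q@(p0-A)+[0,0,dz]; print(d,np.round(row(p,Q@R0,p0,R0),3).tolist())
def torque(o,ds=(.14,.17,.2)):
    Rm=R.from_quat(o['tool_rot']).as_matrix();F=np.array(o['ft_force'])+[0,0,3.4];M=o['moment']
    return [round(float(M[2]+np.cross(o['position']-d*Rm[:,1]-A,F)[2]),3) for d in ds]
if __name__=='__main__':
    o=get_obs();print('axis',axis(),'t',o['time'],'p',o['position'],'F',o['ft_force'],'M',o['moment'],'gw',o['grip_width']);print('torque',torque(o))
    Rm=R.from_quat(o['tool_rot']).as_matrix();print('key az',np.degrees(np.arctan2(Rm[1,0],Rm[0,0]))-90)
    if len(sys.argv)>1: rows(eval(sys.argv[1]),float(sys.argv[2]),o)
E
python3 turn.py '[1,2,4,6,8,10,12]' .0007
```

```text
axis (array([0.5011, 0.172 , 0.111 ]), array([0.501 , 0.1723, 0.051 ])) t 17.025 p [0.5554 0.0828 0.0907] F [ 0.0035 -3.703   2.3138] M [-0.4249  0.1868  0.0927] gw 0.013166489900383695
torque [-0.05, -0.038, -0.026]
key az -58.489680130773664
1 [-1.827, -0.692, -0.127, -0.0, 0.017, 0.004]
2 [-3.654, -0.706, -0.075, -0.0, 0.034, 0.007]
4 [-7.304, -0.756, 0.124, -0.0, 0.068, 0.015]
6 [-10.946, -0.832, 0.446, -0.0, 0.102, 0.022]
8 [-14.573, -0.935, 0.893, -0.0, 0.136, 0.03]
10 [-18.182, -1.065, 1.463, -0.0, 0.171, 0.037]
12 [-21.768, -1.222, 2.156, -0.0, 0.205, 0.044]
```

Call:
jog_arm(series=[[0,-0.7,-0.1,0,0,0,1],[-3.65,-0.7,-0.1,0,0.034,0.007,1],[-7.3,-0.75,0.1,0,0.068,0.015,1],[-10.95,-0.83,0.45,0,0.102,0.022,1],[-14.57,-0.93,0.9,0,0.136,0.03,1],[-18.18,-1.06,1.46,0,0.171,0.037,1],[-18.18,-1.06,1.46,0,0.171,0.037,1]], grip_force=60)

```text
time: 17.9
position: [0.5399, 0.0752, 0.0914]
tool_rot: [0.765, 0.146, -0.116, -0.617]
ft_force: [4.9, -3.0, 1.6]
grip_width: 0.0133
```

```bash
python3 turn.py '[2,4,6,8,10,12]' 0; python3 look.py 17 >/dev/null; python3 inhand.py w17; python3 turn.py
```

```text
axis (array([0.5011, 0.172 , 0.111 ]), array([0.501 , 0.1723, 0.051 ])) t 17.9 p [0.5399 0.0752 0.0914] F [ 4.9269 -2.9537  1.648 ] M [-0.2736 -0.588   0.7806] gw 0.013338487641787737
torque [1.043, 1.021, 0.999]
key az -68.48856748619909
2 [-3.651, -0.023, 0.039, -0.0, 0.034, 0.007]
4 [-7.298, -0.073, 0.203, -0.0, 0.068, 0.015]
6 [-10.938, -0.15, 0.491, -0.0, 0.102, 0.022]
8 [-14.564, -0.254, 0.903, -0.0, 0.136, 0.03]
10 [-18.174, -0.385, 1.439, -0.001, 0.171, 0.037]
12 [-21.762, -0.542, 2.097, -0.001, 0.205, 0.044]
w17 pitch deg -13.12  y0 -0.0187  yaw -1.51
axis (array([0.5011, 0.172 , 0.111 ]), array([0.501 , 0.1723, 0.051 ])) t 18.05 p [0.5399 0.0751 0.0914] F [ 3.5424 -3.2339  1.4464] M [-0.3241 -0.636   0.6575] gw 0.013403243211084211
torque [0.815, 0.802, 0.789]
key az -68.4821541567292
```

View pics/w17.png

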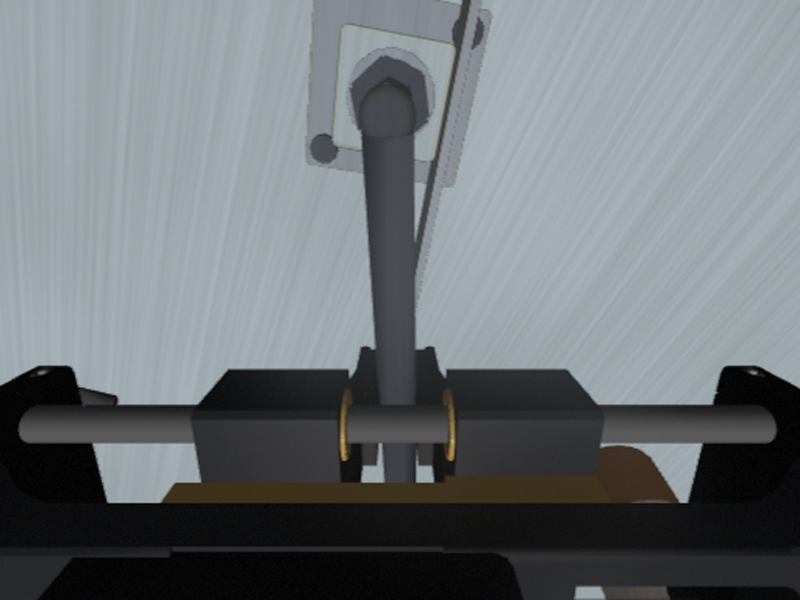

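Torque reads about 0.8–1.0 N m while turning, matching the stated 0.9, so the estimate can be trusted. Continue.

Call:
jog_arm(series=[[-3.65,0,0.04,0,0.034,0.007,1],[-7.3,-0.07,0.2,0,0.068,0.015,1],[-10.94,-0.15,0.5,0,0.102,0.022,1],[-14.56,-0.25,0.9,0,0.136,0.03,1],[-18.17,-0.38,1.44,0,0.171,0.037,1],[-21.76,-0.54,2.1,0,0.205,0.044,1],[-21.76,-0.54,2.1,0,0.205,0.044,1]])

```text
time: 18.92
position: [0.5189, 0.0689, 0.0915]
tool_rot: [0.776, 0.066, -0.05, -0.626]
ft_force: [4.0, -3.2, 2.1]
grip_width: 0.0131
```

```bash
python3 turn.py; python3 look.py 18 >/dev/null; python3 inhand.py w18; python3 turn.py '[1,2,3,4,5,6,7,8]' 0
```

```text
axis (array([0.5011, 0.172 , 0.111 ]), array([0.501 , 0.1723, 0.051 ])) t 18.925 p [0.5189 0.0689 0.0915] F [ 4.0243 -3.2111  2.1094] M [-0.4353 -0.7178  0.6055] gw 0.01314877021766276
torque [0.864, 0.843, 0.821]
key az -80.5040139039061
w18 pitch deg -13.12  y0 -0.0187  yaw -1.82
axis (array([0.5011, 0.172 , 0.111 ]), array([0.501 , 0.1723, 0.051 ])) t 19.075 p [0.5189 0.0689 0.0915] F [ 4.617  -3.9003  1.9935] M [-0.5169 -0.6874  0.6956] gw 0.013062448184982619
torque [0.99, 0.965, 0.941]
key az -80.49971506826623
1 [-1.831, -0.008, 0.003, -0.0, 0.017, 0.004]
2 [-3.662, -0.024, 0.037, -0.0, 0.034, 0.007]
3 [-5.492, -0.045, 0.103, -0.0, 0.051, 0.011]
4 [-7.321, -0.074, 0.199, -0.0, 0.068, 0.015]
5 [-9.148, -0.109, 0.327, -0.0, 0.085, 0.018]
6 [-10.972, -0.151, 0.486, -0.0, 0.102, 0.022]
7 [-12.792, -0.2, 0.676, -0.0, 0.119, 0.026]
8 [-14.609, -0.256, 0.897, -0.001, 0.136, 0.03]
```

Call:
jog_arm(series=[[-1.83,0,0,0,0.017,0.004,1],[-3.66,0,0.04,0,0.034,0.007,1],[-5.49,-0.04,0.1,0,0.051,0.011,1],[-7.32,-0.07,0.2,0,0.068,0.015,1],[-10.97,-0.15,0.49,0,0.102,0.022,1],[-10.97,-0.15,0.49,0,0.102,0.022,1]])

```text
time: 19.82
position: [0.508, 0.0674, 0.0915]
tool_rot: [0.778, 0.025, -0.018, -0.628]
ft_force: [5.1, -4.5, 1.2]
grip_width: 0.0131
```

```bash
python3 turn.py '[1,2,3,4,5]' 0
```

```text
axis (array([0.5011, 0.172 , 0.111 ]), array([0.501 , 0.1723, 0.051 ])) t 19.825 p [0.508  0.0674 0.0915] F [ 5.0682 -4.5133  1.1908] M [-0.611  -0.7494  0.6632] gw 0.013083194509322188
torque [1.024, 0.994, 0.964]
key az -86.48711755840093
1 [-1.834, -0.009, 0.004, -0.0, 0.017, 0.004]
2 [-3.667, -0.024, 0.038, -0.0, 0.034, 0.007]
3 [-5.5, -0.046, 0.105, -0.0, 0.051, 0.011]
4 [-7.33, -0.075, 0.202, -0.0, 0.068, 0.015]
5 [-9.159, -0.111, 0.331, -0.0, 0.085, 0.018]
```

Call:
jog_arm(series=[[-0.9,0,0,0,0.009,0.002,1],[-1.83,0,0,0,0.017,0.004,1],[-3.67,0,0.04,0,0.034,0.007,1],[-3.67,0,0.04,0,0.034,0.007,1]])

```text
time: 20.32
position: [0.5044, 0.0672, 0.0915]
tool_rot: [0.778, 0.012, -0.007, -0.628]
ft_force: [4.9, -4.8, 2.2]
grip_width: 0.0132
```

```bash
python3 turn.py '[.5,1,1.5,2]' 0
```

```text
axis (array([0.5011, 0.172 , 0.111 ]), array([0.501 , 0.1723, 0.051 ])) t 20.325 p [0.5044 0.0672 0.0915] F [ 4.9107 -4.7601  2.1887] M [-0.6771 -0.7995  0.644 ] gw 0.013229836285052381
torque [1.005, 0.975, 0.946]
key az -88.47046864610516
0.5 [-0.917, -0.004, -0.002, -0.0, 0.008, 0.002]
1 [-1.834, -0.009, 0.004, -0.0, 0.017, 0.004]
1.5 [-2.752, -0.016, 0.017, -0.0, 0.026, 0.006]
2 [-3.668, -0.025, 0.038, -0.0, 0.034, 0.007]
```

Call:
jog_arm(series=[[-0.9,0,0,0,0.008,0.002,1],[-1.83,0,0,0,0.017,0.004,1],[-1.83,0,0,0,0.017,0.004,1]])

```text
time: 20.7
position: [0.5026, 0.0672, 0.0915]
tool_rot: [0.778, 0.005, -0.001, -0.628]
ft_force: [4.3, -4.3, 1.4]
grip_width: 0.0135
```

```bash
python3 turn.py
```

```text
axis (array([0.5011, 0.172 , 0.111 ]), array([0.501 , 0.1723, 0.051 ])) t 20.7 p [0.5026 0.0672 0.0915] F [ 4.302  -4.2805  1.3878] M [-0.6078 -0.7737  0.6034] gw 0.01350664594809617
torque [0.925, 0.898, 0.872]
key az -89.47394917662105
```

Still running torque; continue in 1° steps.

Call:
jog_arm(series=[[-0.9,0,0,0,0.008,0.002,1],[-1.83,0,0,0,0.017,0.004,1],[-1.83,0,0,0,0.017,0.004,1]])

```text
time: 21.08
position: [0.5008, 0.0671, 0.0915]
tool_rot: [0.778, -0.002, 0.004, -0.628]
ft_force: [4.8, -4.9, 1.8]
grip_width: 0.0131
```

```bash
python3 turn.py
```

```text
axis (array([0.5011, 0.172 , 0.111 ]), array([0.501 , 0.1723, 0.051 ])) t 21.075 p [0.5008 0.0671 0.0915] F [ 4.758  -4.8567  1.7738] M [-0.6328 -0.7071  0.5812] gw 0.013109062524859676
torque [0.943, 0.913, 0.883]
key az -90.46838811459969
```

Call:
jog_arm(series=[[-0.9,0,0,0,0.008,0.002,1],[-1.83,0,0,0,0.017,0.004,1],[-1.83,0,0,0,0.017,0.004,1]])

```text
time: 21.45
position: [0.499, 0.0671, 0.0915]
tool_rot: [0.778, -0.009, 0.009, -0.628]
ft_force: [4.5, -4.6, 2.2]
grip_width: 0.0133
```

```bash
python3 turn.py
```

```text
axis (array([0.5011, 0.172 , 0.111 ]), array([0.501 , 0.1723, 0.051 ])) t 21.45 p [0.499  0.0671 0.0915] F [ 4.5429 -4.583   2.1785] M [-0.7335 -0.6864  0.6003] gw 0.013345711881810862
torque [0.952, 0.923, 0.893]
key az -91.46990040723323
```

Call:
jog_arm(series=[[-0.9,0,0,0,0.008,0.002,1],[-1.83,0,0,0,0.017,0.004,1],[-1.83,0,0,0,0.017,0.004,1]])

```text
time: 21.82
position: [0.4971, 0.0671, 0.0915]
tool_rot: [0.778, -0.016, 0.015, -0.628]
ft_force: [4.5, -4.7, 1.7]
grip_width: 0.0132
```

```bash
python3 turn.py
```

```text
axis (array([0.5011, 0.172 , 0.111 ]), array([0.501 , 0.1723, 0.051 ])) t 21.825 p [0.4971 0.0671 0.0915] F [ 4.4663 -4.6984  1.6699] M [-0.6647 -0.7962  0.6083] gw 0.013161047992569255
torque [0.96, 0.931, 0.902]
key az -92.47322606815027
```

Call:
jog_arm(series=[[-0.9,0,0,0,0.008,0.002,1],[-1.83,0,0,0,0.017,0.004,1],[-1.83,0,0,0,0.017,0.004,1]])

```text
time: 22.2
position: [0.4953, 0.0672, 0.0915]
tool_rot: [0.778, -0.023, 0.02, -0.628]
ft_force: [3.8, -4.6, 1.6]
grip_width: 0.0134
```

```bash
python3 turn.py; python3 look.py 19 >/dev/null; python3 inhand.py w19
```

```text
axis (array([0.5011, 0.172 , 0.111 ]), array([0.501 , 0.1723, 0.051 ])) t 22.2 p [0.4953 0.0672 0.0915] F [ 3.8114 -4.5881  1.5648] M [-0.6404 -0.8337  0.6015] gw 0.013405832330849419
torque [0.909, 0.884, 0.858]
key az -93.47790710571014
w19 pitch deg -12.91  y0 -0.0189  yaw -1.21
```

View pics/w19.png

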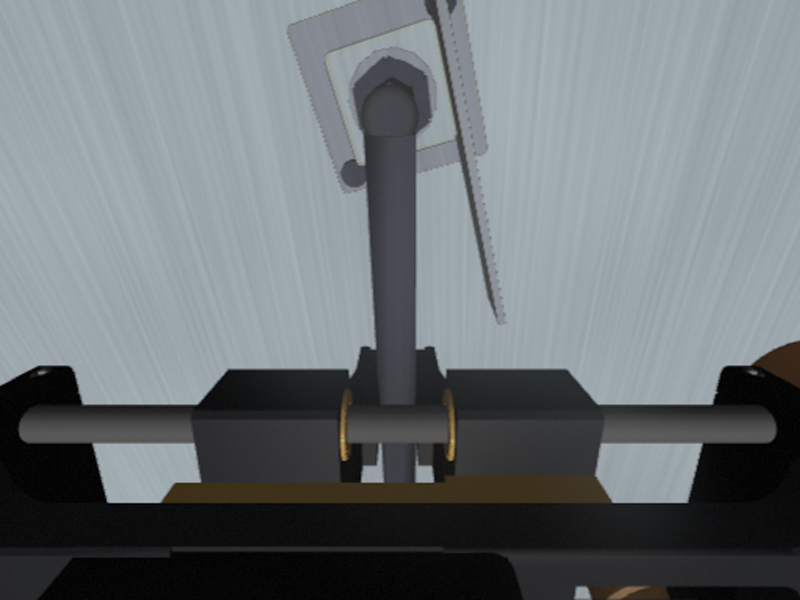

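Call:
jog_arm(series=[[-0.9,0,0,0,0.008,0.002,1],[-1.83,0,0,0,0.017,0.004,1],[-1.83,0,0,0,0.017,0.004,1]])

```text
time: 22.72
position: [0.4934, 0.0673, 0.0915]
tool_rot: [0.778, -0.03, 0.026, -0.627]
ft_force: [4.7, -4.8, 1.1]
grip_width: 0.0134
```

```bash
python3 turn.py
```

```text
axis (array([0.5011, 0.172 , 0.111 ]), array([0.501 , 0.1723, 0.051 ])) t 22.725 p [0.4934 0.0673 0.0915] F [ 4.7187 -4.7898  1.0547] M [-0.7465 -0.7379  0.627 ] gw 0.013439261472930852
torque [1.01, 0.978, 0.946]
key az -94.47430568818184
```

Call:
jog_arm(series=[[-0.9,0,0,0,0.008,0.002,1],[-1.83,0,0,0,0.017,0.004,1],[-1.83,0,0,0,0.017,0.004,1]])

```text
time: 23.1
position: [0.4916, 0.0674, 0.0915]
tool_rot: [0.777, -0.036, 0.031, -0.627]
ft_force: [4.8, -4.8, 1.7]
grip_width: 0.0132
```

```bash
python3 turn.py
```

```text
axis (array([0.5011, 0.172 , 0.111 ]), array([0.501 , 0.1723, 0.051 ])) t 23.1 p [0.4916 0.0674 0.0915] F [ 4.7834 -4.7793  1.7086] M [-0.7752 -0.7801  0.5995] gw 0.013154932185137415
torque [0.993, 0.96, 0.927]
key az -95.47561231327157
```

Call:
jog_arm(series=[[-0.9,0,0,0,0.008,0.002,1],[-1.83,0,0,0,0.017,0.004,1],[-1.83,0,0,0,0.017,0.004,1]])

```text
time: 23.48
position: [0.4897, 0.0676, 0.0915]
tool_rot: [0.777, -0.043, 0.036, -0.627]
ft_force: [4.3, -5.1, 1.2]
grip_width: 0.013
```

```bash
python3 turn.py
```

```text
axis (array([0.5011, 0.172 , 0.111 ]), array([0.501 , 0.1723, 0.051 ])) t 23.475 p [0.4897 0.0676 0.0915] F [ 4.3339 -5.0503  1.2103] M [-0.7921 -0.7805  0.6128] gw 0.012973469088144436
torque [0.98, 0.95, 0.919]
key az -96.48065557588484
```

Call:
jog_arm(series=[[-0.9,0,0,0,0.008,0.002,1],[-1.83,0,0,0,0.017,0.004,1],[-1.83,0,0,0,0.017,0.004,1]])

```text
time: 23.85
position: [0.4883, 0.0678, 0.0916]
tool_rot: [0.777, -0.05, 0.042, -0.627]
ft_force: [4.2, -4.7, 1.7]
grip_width: 0.0133
```

```bash
python3 turn.py;  python3 look.py 20 >/dev/null; python3 inhand.py w20
python3 - <<'E'
from h import *
c=load('w20');im=rectify(c,.501,.172,.072,20,15)[:,:,::-1].astype(float)
im=np.clip((im-35)*2.5,0,255).astype(np.uint8)
c=load('w16');i2=rectify(c,.501,.172,.072,20,15)[:,:,::-1].astype(float)
i2=np.clip((i2-35)*2.5,0,255).astype(np.uint8)
cv2.imwrite('pics/rect20.png',cv2.resize(np.hstack([i2,im]),(800,400)))
E
```

```text
axis (array([0.5011, 0.172 , 0.111 ]), array([0.501 , 0.1723, 0.051 ])) t 23.85 p [0.4883 0.0678 0.0916] F [ 4.2389 -4.6749  1.7387] M [-0.7887 -0.8608  0.699 ] gw 0.013308176258783291
torque [1.06, 1.03, 1.0]
key az -97.45077378190615
w20 pitch deg -13.05  y0 -0.0187  yaw -1.24
```

View pics/rect20.png

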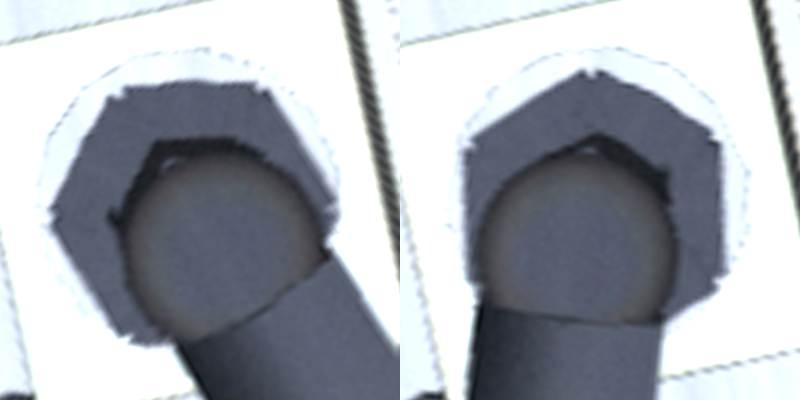

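The head has turned about 30° clockwise: a flat top edge before, a corner at (590,73) now. The torque may be starting to rise, so the stop should be near.

Call:
jog_arm(series=[[-0.9,0,0,0,0.008,0.002,1],[-0.9,0,0,0,0.008,0.002,1]])

```text
time: 24.25
position: [0.4876, 0.0679, 0.0916]
tool_rot: [0.776, -0.053, 0.044, -0.626]
ft_force: [4.8, -6.8, 1.5]
grip_width: 0.0132
```

```bash
python3 turn.py
```

```text
axis (array([0.5011, 0.172 , 0.111 ]), array([0.501 , 0.1723, 0.051 ])) t 24.25 p [0.4876 0.0679 0.0916] F [ 4.7768 -6.8351  1.5235] M [-0.7718 -0.889   0.7247] gw 0.013177806642810078
torque [1.149, 1.114, 1.078]
key az -97.90130483825165
```

Call:
jog_arm(series=[[-1.3,0,0,0,0.013,0.003,1],[-1.3,0,0,0,0.013,0.003,1]])

```text
time: 24.5
position: [0.4866, 0.068, 0.0916]
tool_rot: [0.776, -0.058, 0.048, -0.626]
ft_force: [5.1, -5.6, 1.5]
grip_width: 0.0135
```

```bash
python3 turn.py
```

```text
axis (array([0.5011, 0.172 , 0.111 ]), array([0.501 , 0.1723, 0.051 ])) t 24.5 p [0.4866 0.068  0.0916] F [ 5.1039 -5.5808  1.549 ] M [-0.8073 -0.9733  0.8554] gw 0.013466015121225585
torque [1.295, 1.259, 1.222]
key az -98.62974748314606
```

Call:
jog_arm(series=[[-0.9,0,0,0,0.008,0.002,1],[-1.6,0,0,0,0.015,0.003,1],[-1.6,0,0,0,0.015,0.003,1]])

```text
time: 24.88
position: [0.4855, 0.0682, 0.0917]
tool_rot: [0.776, -0.063, 0.053, -0.626]
ft_force: [5.7, -5.7, 1.6]
grip_width: 0.0134
```

```bash
python3 turn.py
```

```text
axis (array([0.5011, 0.172 , 0.111 ]), array([0.501 , 0.1723, 0.051 ])) t 24.875 p [0.4855 0.0682 0.0917] F [ 5.6748 -5.6941  1.6349] M [-0.8859 -1.1086  0.9441] gw 0.013361585982747734
torque [1.432, 1.391, 1.35]
key az -99.46099783488677
```

Call:
jog_arm(series=[[-1.1,0,0,0,0.01,0.002,1],[-2.2,0,0,0,0.02,0.004,1],[-2.2,0,0,0,0.02,0.004,1]])

```text
time: 25.25
position: [0.4839, 0.0685, 0.0918]
tool_rot: [0.775, -0.07, 0.06, -0.625]
ft_force: [5.6, -5.7, 0.6]
grip_width: 0.0132
```

```bash
python3 turn.py
```

```text
axis (array([0.5011, 0.172 , 0.111 ]), array([0.501 , 0.1723, 0.051 ])) t 25.25 p [0.4839 0.0685 0.0918] F [ 5.6202 -5.7299  0.6015] M [-0.9899 -1.1993  1.0514] gw 0.013163862489999253
torque [1.541, 1.5, 1.459]
key az -100.5741416626064
```

Twist is nearly saturating in the pads, so I'll add the rest as a sideways pull.

Call:
jog_arm(series=[[-0.8,0,0,0,0.0,0.0,1],[-1.5,0,0,0,0.0,0.0,1],[-1.5,0,0,0,0.0,0.0,1]])

```text
time: 25.62
position: [0.4835, 0.0687, 0.092]
tool_rot: [0.775, -0.069, 0.061, -0.625]
ft_force: [7.8, -7.0, 0.4]
grip_width: 0.0134
```

```bash
python3 turn.py
```

```text
axis (array([0.5011, 0.172 , 0.111 ]), array([0.501 , 0.1723, 0.051 ])) t 25.625 p [0.4835 0.0687 0.092 ] F [ 7.8221 -7.0299  0.4365] M [-1.0893 -1.3947  1.0924] gw 0.013368903900475298
torque [1.766, 1.711, 1.655]
key az -100.57020955232402
```

Call:
jog_arm(series=[[-0.5,0,0,0,0.0,0.0,1],[-0.9,0,0,0,0.0,0.0,1],[-0.9,0,0,0,0.0,0.0,1]])

```text
time: 26.0
position: [0.4832, 0.0688, 0.0921]
tool_rot: [0.775, -0.069, 0.061, -0.625]
ft_force: [8.8, -6.2, 0.9]
grip_width: 0.0132
```

```bash
python3 turn.py; python3 look.py 21 >/dev/null; python3 inhand.py w21;python3 turn.py
```

```text
axis (array([0.5011, 0.172 , 0.111 ]), array([0.501 , 0.1723, 0.051 ])) t 26.0 p [0.4832 0.0688 0.0921] F [ 8.8497 -6.2119  0.9323] M [-1.0976 -1.5374  1.042 ] gw 0.013218797767131408
torque [1.783, 1.722, 1.661]
key az -100.56835474419438
w21 pitch deg -12.72  y0 -0.0187  yaw -1.75
axis (array([0.5011, 0.172 , 0.111 ]), array([0.501 , 0.1723, 0.051 ])) t 26.15 p [0.4832 0.0688 0.0921] F [ 9.0109 -6.5918  0.3516] M [-1.1089 -1.5479  1.0591] gw 0.013480062207921393
torque [1.818, 1.755, 1.693]
key az -100.56892376599535
```

Call:
jog_arm(series=[[-0.5,0,0,0,0.0,0.0,1],[-0.9,0,0,0,0.0,0.0,1],[-0.9,0,0,0,0.0,0.0,1]])

```text
time: 26.52
position: [0.4829, 0.0689, 0.0921]
tool_rot: [0.775, -0.069, 0.062, -0.625]
ft_force: [8.6, -6.8, -0.3]
grip_width: 0.0133
```

```bash
python3 turn.py
```

```text
axis (array([0.5011, 0.172 , 0.111 ]), array([0.501 , 0.1723, 0.051 ])) t 26.525 p [0.4829 0.0689 0.0921] F [ 8.5787 -6.8012 -0.2996] M [-1.2088 -1.7045  1.0315] gw 0.013267683332455114
torque [1.763, 1.704, 1.644]
key az -100.57201341090271
```

Call:
jog_arm(series=[[-0.2,0,0,0,0,0,1],[-0.3,0,0,0,0,0,1]])

```text
time: 26.78
position: [0.4828, 0.0689, 0.0922]
tool_rot: [0.775, -0.069, 0.062, -0.625]
ft_force: [9.4, -7.3, -0.4]
grip_width: 0.0131
```

```bash
for i in 1 2 3 4; do python3 -c "
from turn import *
camera('side');o=get_obs();print(torque(o,(.17,.185,.2)),o['ft_force'],o['moment'])"; done
```

```text
[1.853, 1.817, 1.781] [10.17   -8.8893 -0.5506] [-1.2592 -1.7489  1.044 ]
[1.727, 1.696, 1.665] [ 8.683  -8.238  -0.4164] [-1.2288 -1.711   1.0275]
[1.76, 1.726, 1.692] [ 9.837  -7.8525 -0.129 ] [-1.2248 -1.6942  0.9879]
[1.765, 1.732, 1.7] [ 9.3816 -7.9284 -0.4522] [-1.2129 -1.7048  1.023 ]
```

Call:
jog_arm(series=[[-0.4,0,0,0,0,0,1],[-0.8,0,0,0,0,0,1],[-0.8,0,0,0,0,0,1]])

```text
time: 27.35
position: [0.4825, 0.0691, 0.0923]
tool_rot: [0.775, -0.068, 0.062, -0.625]
ft_force: [9.5, -8.0, -0.7]
grip_width: 0.0133
```

```bash
for i in 1 2 3 4; do python3 -c "
from turn import *
camera('side');o=get_obs();print(torque(o,(.17,.185,.2)),o['ft_force'],o['moment'])"; done
```

```text
[1.771, 1.738, 1.704] [ 9.7715 -7.0824 -0.5726] [-1.2456 -1.8549  1.012 ]
[1.825, 1.79, 1.754] [10.2478 -8.1293  0.142 ] [-1.3156 -1.7944  1.0188]
[1.858, 1.822, 1.785] [10.5104 -8.4331 -0.2695] [-1.2987 -1.8374  1.03  ]
[1.755, 1.721, 1.687] [ 9.7436 -7.8249 -0.8652] [-1.2816 -1.8071  0.9869]
```

Torque is about 1.78 N m at the stop (four-reading mean). Now unload gradually before opening.

Call:
jog_arm(series=[[1.5,0,0,0,0,0,1],[3,0,0,0,0,0,1],[4.4,0,0,0,0,0,1],[6.2,0,0,0,-0.017,-0.004,1],[8.1,0,0.05,0,-0.034,-0.007,1],[9.9,0,0.1,0,-0.051,-0.011,1],[9.9,0,0.1,0,-0.051,-0.011,1]])

```text
time: 28.42
position: [0.4874, 0.0678, 0.0914]
tool_rot: [0.776, -0.052, 0.043, -0.627]
ft_force: [4.1, -5.5, 1.3]
grip_width: 0.0133
```

```bash
python3 turn.py '[-3,-2,-1]' 0;python3 look.py 22 >/dev/null; python3 inhand.py w22
```

```text
axis (array([0.5011, 0.172 , 0.111 ]), array([0.501 , 0.1723, 0.051 ])) t 28.425 p [0.4874 0.0678 0.0914] F [ 4.0957 -5.4664  1.3135] M [-0.7299 -0.8022  0.5237] gw 0.013271235079372279
torque [0.885, 0.855, 0.825]
key az -97.77105174066486
-3 [5.512, -0.03, 0.177, 0.0, -0.051, -0.011]
-2 [3.676, -0.013, 0.087, 0.0, -0.034, -0.007]
-1 [1.838, -0.003, 0.028, 0.0, -0.017, -0.004]
w22 pitch deg -12.93  y0 -0.0189  yaw -0.93
```

Call:
jog_arm(series=[[0.9,0,0,0,-0.009,-0.002,1],[1.84,0,0.03,0,-0.017,-0.004,1],[2.7,0,0.05,0,-0.026,-0.005,1],[2.7,0,0.05,0,-0.026,-0.005,1]])

```text
time: 29.08
position: [0.4892, 0.0675, 0.0913]
tool_rot: [0.777, -0.043, 0.034, -0.627]
ft_force: [3.2, -5.7, 1.1]
grip_width: 0.0134
```

```bash
python3 turn.py
```

```text
axis (array([0.5011, 0.172 , 0.111 ]), array([0.501 , 0.1723, 0.051 ])) t 29.075 p [0.4892 0.0675 0.0913] F [ 3.1957 -5.6802  1.1178] M [-0.6477 -0.656   0.3577] gw 0.013433560405439065
torque [0.646, 0.622, 0.598]
key az -96.34517077886751
```

Call:
jog_arm(series=[[1.3,0,-0.2,0,-0.012,-0.003,1],[2.6,0,-0.4,0,-0.025,-0.005,1],[3.9,0.1,-0.6,0,-0.037,-0.008,1],[3.9,0.1,-0.6,0,-0.037,-0.008,1]])

```text
time: 29.58
position: [0.4921, 0.0671, 0.0909]
tool_rot: [0.777, -0.029, 0.022, -0.628]
ft_force: [2.4, -2.7, 0.6]
grip_width: 0.0135
```

```bash
python3 turn.py
```

```text
axis (array([0.5011, 0.172 , 0.111 ]), array([0.501 , 0.1723, 0.051 ])) t 29.575 p [0.4921 0.0671 0.0909] F [ 2.3628 -2.667   0.6008] M [-0.2141 -0.4606  0.0072] gw 0.013452647314324537
torque [0.204, 0.187, 0.171]
key az -94.17734134306068
```

Call:
jog_arm(series=[[0,0,0,0,0,0,0],[0,0,0,0,0,0,0],[0,0,0,0,0,0,0],[0,0,0,0,0,0,0],[0,0,0,0,0,0,0],[0,0,0,0,0,0,0]])

```text
time: 30.32
position: [0.4921, 0.0669, 0.091]
tool_rot: [0.778, -0.029, 0.022, -0.628]
ft_force: [0.6, -0.3, 0.4]
grip_width: 0.0435
```

```bash
python3 turn.py; python3 look.py 23 >/dev/null
```

```text
axis (array([0.5011, 0.172 , 0.111 ]), array([0.501 , 0.1723, 0.051 ])) t 30.325 p [0.4921 0.0669 0.091 ] F [ 0.5928 -0.2622  0.4347] M [0.0103 0.0388 0.0223] gw 0.04346349079588538
torque [0.069, 0.065, 0.061]
key az -94.12401153948478
```

View pics/w23.png

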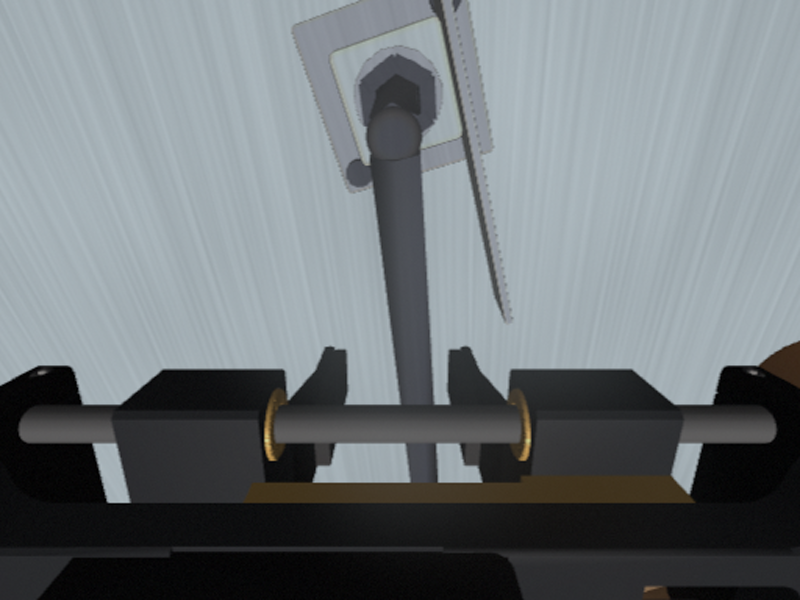

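The key is released and sagging as expected, its long arm at (420,430) between the open fingers. Retract along the fingers.

Call:
jog_arm(series=[[5,0,0,0,0,0,0],[6,-15,0,0,0,0,0],[6,-40,0,0,0,0,0],[6,-80,0,0,0,0,0],[6,-120,0,0,0,0,0],[6,-160,0,0,0,0,0],[6,-200,0,0,0,0,0],[6,-200,0,0,0,0,0],[6,-200,0,0,0,0,0]])

```text
time: 31.6
position: [0.5011, 0.1085, 0.2867]
tool_rot: [0.777, -0.029, 0.021, -0.628]
ft_force: [0.2, -0.1, -0.0]
grip_width: 0.0434
```

```bash
python3 look.py 24
```

```text
31.75 [0.5007 0.1082 0.2854] [-0.6175 -0.1925 -0.0727] [ 0.0366  0.0273 -0.0331] 0.04385835175429659
[[ 0.9974 -0.0206  0.0694]
 [-0.0722 -0.2102  0.975 ]
 [-0.0055 -0.9774 -0.2112]]
```

View pics/w24.png

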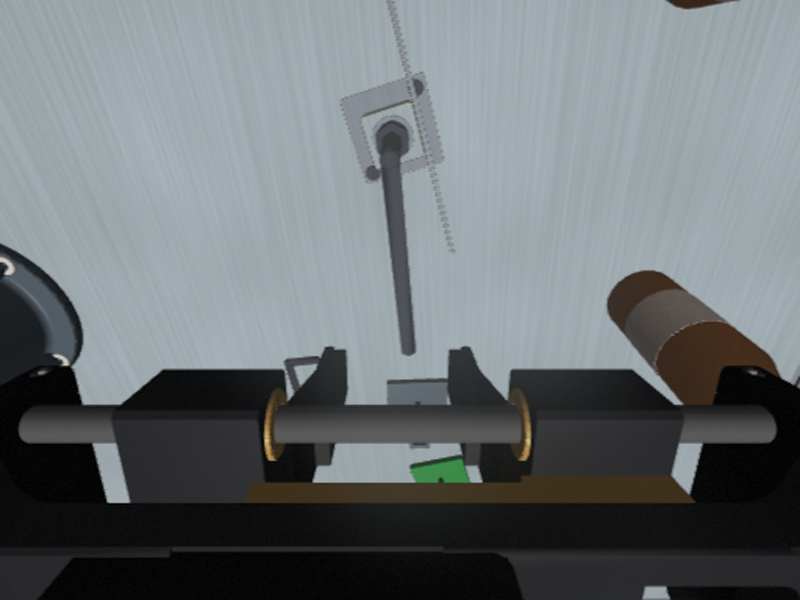

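View pics/c24.png

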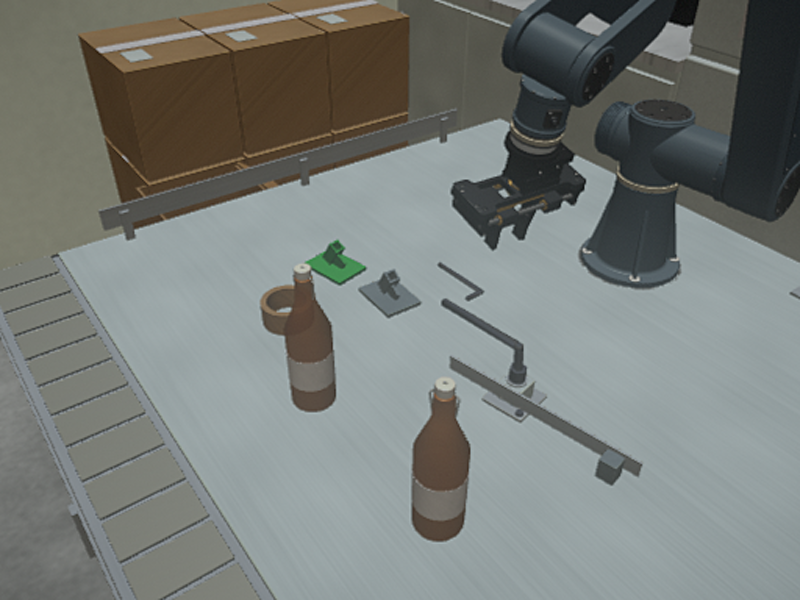

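View pics/s24.png

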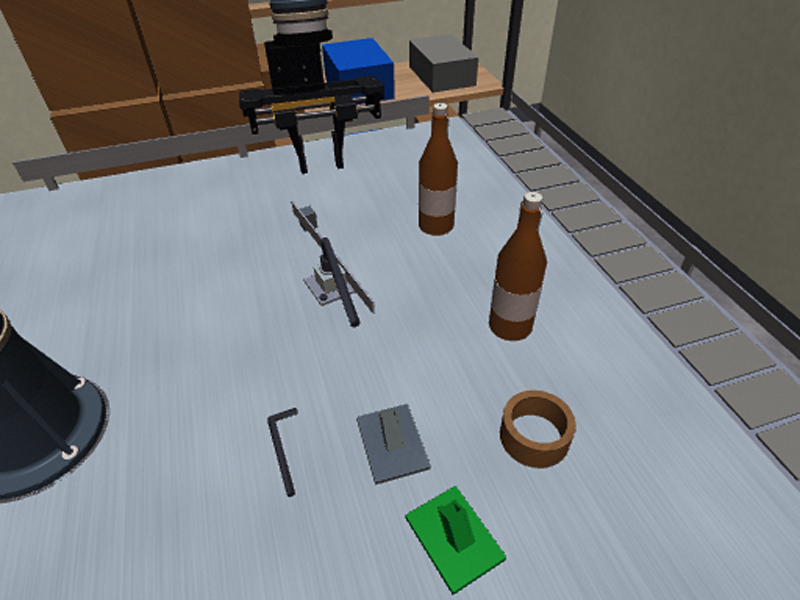

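The pictures show the key in the screw with its bend at about (520,348) in the scene view, long arm sagging a little, and bottles, tape and holders where they were. One numerical check of seating depth and screw angle before handing in.

Run:
```python
from h import *
np.set_printoptions(suppress=True,precision=4)
for n in ('c24','s24','w24'):
    W=cloud(load(n)).reshape(-1,3)
    P=W[(np.hypot(W[:,0]-.501,W[:,1]-.172)<.012)&(W[:,2]>.08)&(W[:,2]<.15)]
    L=W[(abs(W[:,0]-.5)<.04)&(W[:,1]>-.03)&(W[:,1]<.155)&(W[:,2]>.06)&(W[:,2]<.14)]
    d=np.linalg.svd(L-L.mean(0),full_matrices=False)[2][0];d*=np.sign(d[1])
    print(n,'bend top',P[:,2].max() if len(P) else None,'long dir',d,'sag deg',np.degrees(np.arcsin(d[2])),'end',L[L[:,1].argmin()])
im=rectify(load('w24'),.501,.172,.072,20,15)[:,:,::-1].astype(float)
cv2.imwrite('pics/rect24.png',np.clip((im-35)*2.5,0,255).astype(np.uint8))
for a,b,x in (('scene0','c24',None),('side0','s24',None)):
    A=load(a);B=load(b)
    d=np.abs(A['img'].astype(int)-B['img']).sum(2)
    boxes={'scene0':{'A':(180,165,216,265),'B':(260,240,302,350),'tape':(165,180,185,216)},'side0':{'A':(265,65,295,152),'B':(310,122,352,220),'tape':(318,248,370,300)}}[a]
    print(a,{k:int(d[v[1]:v[3],v[0]:v[2]].max()) for k,v in boxes.items()})
```

```text
c24 bend top 0.12186654874743509 long dir [-0.0114  0.9922  0.1242] sag deg 7.132297122775815 end [ 0.4956 -0.0248  0.0938]
s24 bend top 0.11870146445843642 long dir [-0.0179  0.9928  0.1185] sag deg 6.804663602010902 end [ 0.4979 -0.0272  0.0907]
w24 bend top 0.12039609628137152 long dir [-0.0156  0.9925  0.1213] sag deg 6.96628141543921 end [ 0.5064 -0.0249  0.0929]
scene0 {'A': 30, 'B': 30, 'tape': 30}
side0 {'A': 16, 'B': 17, 'tape': 15}
```

View pics/rect24.png

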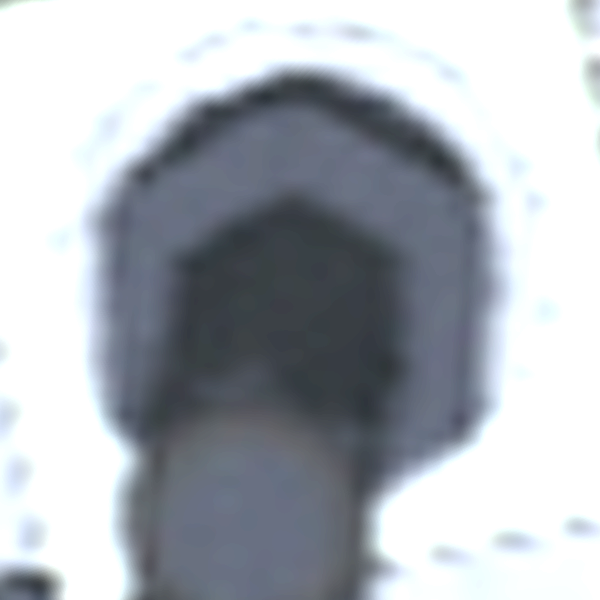

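```bash
python3 -c "
from rig import *
print(hand_in())"
```

```text
the job is handed in; nothing more can be done
None
```

The job is handed in. The large key is seated in the clamp screw, the screw is against its stop and nipped up to about 1.8 N m, and the gripper has let go and backed off. It took about 32 s of the 72 s allowed.

- **Insertion:** The first try stopped on the socket rim and tilted the key about 3° in the grip. I lifted it, realigned and it went down to the bottom.
- **Turning:** The screw turned clockwise at a steady 0.9–1.0 N m, which agrees with the stated 0.9. The torque then climbed at the stop, after about 30° of head rotation. I held it at about 1.78 N m, the mean of four readings between 1.72 and 1.82. The highest reading in the whole run was about 1.86, so it stayed well under 2.3. I then unloaded it to about 0.2 N m before opening the gripper.
- **Seating:** The bend's top is at about 0.120 m, which matches the key being fully home. The long arm sags 6.8–7.1°, as expected.
- **Bystanders:** The bottles and tape roll show no change against the first pictures, and the wrist force was near zero after the retreat.

**Uncertainties:**
- The torque depends on an estimated point that the moment reading refers to (0.17–0.20 m behind the tool tip). That leaves it uncertain by roughly ±0.1 N m.
- I did not measure the screw angle directly. Reaching the stop is judged from the torque rise and the head rotation in the pictures.

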